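Stand the rinsed refill bottles on the cart's upper tier and close its guard rail

TASK

First lift the white bucket off the cart's raised upper tier and stand it wholly on the round rubber mat. Then take every glass refill bottle out of the slanted draining rack and stand it upright on the upper tier, with a light grip (at most 40 N) and setting it down softly, without dropping or tipping any. When all stand there, swing the tier's guard rail fully upright so nothing can slide off; at the end the bucket is still upright on its mat, and the other things on the cart are left where they are.

Things in the scene. Friction and masses are not known exactly. Their poses are not given: they have to be found in the camera images.
- bottle1: amber glass bottle, 160 mm tall, 0.14 to 0.24 kg: body 54 mm across up to 100 mm, shoulder to 118 mm, black cap 36 mm across above that. Origin at centre of the foot, z along its axis to the cap. Starts in a rack pocket, leaning 35 degrees with the cap towards the rack's -x side; pull it out along its axis. Thin glass: grip at most 40 N.
- bottle2: glass refill bottle exactly like bottle1 (160 mm tall, body 54 mm, cap 36 mm across, origin at centre of the foot, z along its axis to the cap), in another pocket of the rack; 3 to 5 of the five are there
- bottle3: glass refill bottle exactly like bottle1 (160 mm tall, body 54 mm, cap 36 mm across, origin at centre of the foot, z along its axis to the cap), in another pocket of the rack; 3 to 5 of the five are there
- bottle4: glass refill bottle exactly like bottle1 (160 mm tall, body 54 mm, cap 36 mm across, origin at centre of the foot, z along its axis to the cap), in another pocket of the rack; 3 to 5 of the five are there
- bottle5: glass refill bottle exactly like bottle1 (160 mm tall, body 54 mm, cap 36 mm across, origin at centre of the foot, z along its axis to the cap), in another pocket of the rack; 3 to 5 of the five are there
- rack: white slanted draining rack, fixed, 336 mm wide along y, five pockets at 66 mm pitch (y = -132 to 132 mm). Pocket floors are 32 mm above the work surface at their centres (rack x = 0); pockets lean 35 degrees, mouths up and to -x (the robot). Pocket walls reach 60 mm, the support under a bottle 85 mm, along its axis. Origin on the work surface below the middle pocket floor, z up
- bucket: small white plastic bucket, 112 mm across the rim, 92 mm across the foot, 95 mm tall, 0.12 to 0.23 kg, with a rigid arch handle over the mouth: a level bar 12 mm wide and 12 mm high along the bucket's y, 120 mm long, its centre 138 mm above the foot. Origin at centre of the foot, z up. Starts on the middle of the upper tier; it may get knocked aside
- mat: round black rubber mat lying on the work surface between rack and upper tier, 144 mm across, 3 mm thick, fixed; origin at centre of its underside
- deck_top (a point): middle of the upper tier's flat chrome top, 90 mm above the work surface; fixed, 300 mm along x (away from the robot), 320 mm along y, with a 6 mm thick edge strip rising 16 mm on the +x and both y sides; the -x side is open and carries the guard rail. z up. Spray bottle and tin stand in its two +x corners; the bottles find room in front of and between them
- rail (a joint): guard rail angle in rad: about 0 to 0.3 at the start (lying out level towards -x of the tier), 1.571 fully upright (a stop); stays where it is left, stiff hinge (about 0.07 N m)
- rail_bar (a point): middle of the guard rail's round chrome bar, 10 mm thick and 248 mm long along the tier's y; on two arms 65 mm long from the hinge, it swings up in an arc over the tier's -x edge
- rail_hinge (a point): middle of the rail's hinge line (along the tier's y), just outside the tier's -x edge, 156 mm from the tier's middle and 2 mm below its top; its axes are those of the tier
- spray: bystander: green spray bottle, 64 mm across, 177 mm tall, white trigger head, in one far corner of the upper tier; origin at centre of the foot
- tin: bystander: metal tin 64 mm across, 95 mm tall, in the other far corner of the upper tier; origin at centre of the foot
- brush: bystander: bamboo brush 190 mm long along its x, 36 mm tall, lying beyond the mat; origin at its underside's middle
- scraper: bystander: flat silicone scraper about 160 mm long along its x, 80 mm wide, up to 16 mm thick, lying in front of the rack; origin near its middle, underside
- widejar: bystander: empty open glass jar 84 mm across, 110 mm tall, standing behind the rack; origin at centre of the foot
Mind the look-alikes: they are no part of the job. What is shaped like the bottle3 but yellow is not meant. What is shaped like the bottle4 but purple is not meant.

How it is judged (in metres and radians):
On the way, in this order (a step that is already met when the one before it is completed fails the run):
1. the bucket stands upright on the round mat, let go (horizontal distance between bucket and mat below 0.03 m and height (world z) of bucket below 0.012 m and angle between bucket's own z axis and vertical below 0.08 rad and contact force between the fingers and bucket below 0.1 N), for 0.2 s.
2. every bottle stands upright on the upper tier, let go, with the rail still down (height (world z) of bottle1 between 0.084 and 0.098 m and angle between each of bottle1, bottle2, bottle3, bottle4, bottle5's own z axis and vertical below 0.08 rad and x of bottle1 in the frame of deck_top between -0.135 and 0.135 m and y of bottle1 in the frame of deck_top between -0.145 and 0.145 m and height (world z) of bottle2 between 0.084 and 0.098 m and x of bottle2 in the frame of deck_top between -0.135 and 0.135 m and y of bottle2 in the frame of deck_top between -0.145 and 0.145 m and height (world z) of bottle3 between 0.084 and 0.098 m and x of bottle3 in the frame of deck_top between -0.135 and 0.135 m and y of bottle3 in the frame of deck_top between -0.145 and 0.145 m and height (world z) of bottle4 between 0.084 and 0.098 m and x of bottle4 in the frame of deck_top between -0.135 and 0.135 m and y of bottle4 in the frame of deck_top between -0.145 and 0.145 m and height (world z) of bottle5 between 0.084 and 0.098 m and x of bottle5 in the frame of deck_top between -0.135 and 0.135 m and y of bottle5 in the frame of deck_top between -0.145 and 0.145 m and contact force between the fingers and bottle1 below 0.1 N and contact force between the fingers and bottle2 below 0.1 N and contact force between the fingers and bottle3 below 0.1 N and contact force between the fingers and bottle4 below 0.1 N and contact force between the fingers and bottle5 below 0.1 N and value of joint rail below 1.2 rad), for 0.2 s.
3. the guard rail is swung fully upright (value of joint rail above 1.45 rad), for 0.2 s.
At the end, for the whole second after the job is handed in: every bottle that is there stands on the upper tier (foot within 8 mm of its top, axis within 0.08 rad of vertical, foot centre at least 15 mm inside the edges) and is at rest, the bucket stands upright within 30 mm of the mat's centre, and the rail is at 1.45 rad or more (height (world z) of bottle1 between 0.084 and 0.098 m and angle between each of bottle1, bottle2, bottle3, bottle4, bottle5, bucket's own z axis and vertical below 0.08 rad and x of bottle1 in the frame of deck_top between -0.135 and 0.135 m and y of bottle1 in the frame of deck_top between -0.145 and 0.145 m and height (world z) of bottle2 between 0.084 and 0.098 m and x of bottle2 in the frame of deck_top between -0.135 and 0.135 m and y of bottle2 in the frame of deck_top between -0.145 and 0.145 m and height (world z) of bottle3 between 0.084 and 0.098 m and x of bottle3 in the frame of deck_top between -0.135 and 0.135 m and y of bottle3 in the frame of deck_top between -0.145 and 0.145 m and height (world z) of bottle4 between 0.084 and 0.098 m and x of bottle4 in the frame of deck_top between -0.135 and 0.135 m and y of bottle4 in the frame of deck_top between -0.145 and 0.145 m and height (world z) of bottle5 between 0.084 and 0.098 m and x of bottle5 in the frame of deck_top between -0.135 and 0.135 m and y of bottle5 in the frame of deck_top between -0.145 and 0.145 m and horizontal distance between bucket and mat below 0.03 m and height (world z) of bucket below 0.012 m and value of joint rail above 1.45 rad and linear speed of each of bottle1, bottle2, bottle3, bottle4, bottle5, bucket below 0.02 m/s); the robot touches nothing.
It fails at once if a bottle is gripped with more than 40 N per finger (contact force between the fingers and bottle1 above 85 N or contact force between the fingers and bottle2 above 85 N or contact force between the fingers and bottle3 above 85 N or contact force between the fingers and bottle4 above 85 N or contact force between the fingers and bottle5 above 85 N).
It fails at once if a bottle hits the upper tier harder than 40 N (contact force between any of bottle1, bottle2, bottle3, bottle4, bottle5 and deck above 40 N).
It fails at once if a bottle comes down on the upper tier faster than 0.35 m/s (dropped from 10 mm or more) ((height (world z) of bottle1 between 0.08 and 0.102 m and horizontal distance between bottle1 and deck_top below 0.2 m and y of bottle1 in the frame of deck_top above -0.16 m and linear speed of bottle1 above 0.35 m/s) or (height (world z) of bottle2 between 0.08 and 0.102 m and horizontal distance between bottle2 and deck_top below 0.2 m and y of bottle2 in the frame of deck_top above -0.16 m and linear speed of bottle2 above 0.35 m/s) or (height (world z) of bottle3 between 0.08 and 0.102 m and horizontal distance between bottle3 and deck_top below 0.2 m and y of bottle3 in the frame of deck_top above -0.16 m and linear speed of bottle3 above 0.35 m/s) or (height (world z) of bottle4 between 0.08 and 0.102 m and horizontal distance between bottle4 and deck_top below 0.2 m and y of bottle4 in the frame of deck_top above -0.16 m and linear speed of bottle4 above 0.35 m/s) or (height (world z) of bottle5 between 0.08 and 0.102 m and horizontal distance between bottle5 and deck_top below 0.2 m and y of bottle5 in the frame of deck_top above -0.16 m and linear speed of bottle5 above 0.35 m/s)).
It fails at once if a bottle is tipped over (axis more than 1 rad from vertical) (angle between any of bottle1, bottle2, bottle3, bottle4, bottle5's own z axis and vertical above 1 rad).
It fails at once if a bystander is moved more than 30 mm (distance of any of spray, tin, brush, scraper, widejar from where it was at the start of the episode above 0.03 m).
Of bottle1, bottle2, bottle3, bottle4, bottle5 only 3 to 5 are there at a start; the rules pass over those that are not, and their reading is None.
At some moment in a run one of bucket may be knocked a few centimetres aside while the robot is not near it.
It also fails if it takes over 210 s, if anything falls off the work surface, if the arm or the gripper's body presses on something with over 40 N, if the wrist force passes 120 N, or if a joint passes its speed limit or range.

ROBOT

A 6-joint arm with a two-finger parallel gripper is mounted at the origin on the work surface. World frame = base frame: x ahead of the robot, y to its left, z up, the work surface at z = 0. Lengths are in m, angles in degrees, forces in N, time in s.
With the tool pointing down it reaches from about 0.375 to 0.825 m from the base axis. Payload 5.5 kg.
Tool frame: the origin (TCP) lies on the centre line of the jaws, within the pads' length; the fingertips stand ahead of it and the grasp point (between the pads) lies 11 mm behind it (tcp_to_tips is the z of the fingertips in the tool frame, in m); z points along the fingers, y is the line along which they close (so a half turn about z gives the same grasp; the last joint's range is limited). The gripper opens to 85 mm and grips with 20 to 120 N. Pads are 22 mm wide; open, the fingers measure 114 mm over their backs; the gripper's body (76 mm by 85 mm) begins 54 mm behind the grasp point. The pads swing forward as they close: fully open they stand 13 mm farther back than shut.
Start: joints at [0, 17.962, -2.699, 69.339, 0, 90], TCP at [0.6, -0, 0.239] pointing down, gripper open.
Joint ranges: [-152.73, 152.73], [-39.44, 99.34], [-58.76, 71.6], [-118.89, 123.64], [-81.53, 83.1], [-180, 180]. Speed limits (degrees/s): [136.94, 136.94, 172.46, 180, 180, 180].

INTERFACE

Orientations are given as a 3x3 rotation matrix whose columns are the frame's x, y, z axes.
In Python, from cell import state, read_camera, get_calibration, close_job, spot_in, regions_of, landmark_of, tcp_to_tips gives the robot as it stands.
- The arm moves only by the tool play_rows, never from a script. Its argument "moves" is a list of rows, each an object of numbers: "dx", "dy", "dz": the shift along the tool's x, y, z normalised to -1 to 1, where 1 is 600 mm; "wx", "wy", "wz": the turn, a rotation vector about the tool's x, y, z normalised to -1 to 1, where 1 is 180 degrees; "grip": the opening, from 0 (shut) to 1 (fully open). In form: [{"dx": .., "dy": .., "dz": .., "wx": .., "wy": .., "wz": .., "grip": ..}, ...]. A call has 1 to 12 rows; each row is the pose to reach, as a shift and turn from the pose commanded when the call began, along the tool's axes at that moment, turning the shorter way round; what a row does not reach only later rows make up. A row lasts 1/12 s, in which the tool goes at most 41.7 mm and 7.16 degrees, less where a joint would pass 70% of its speed; a pose out of reach is approached as far as the arm can. A call with a number of a shift or a turn outside -1 to 1 is refused whole. A call with a gripper value outside its range is refused whole. The fingers move at their own pace and stop on an object; "force" is the grip in N (left out, the last holds). Time passes only in rows, so rows that repeat a pose let the fingers close. It gives the time, the measured TCP pose, the force, the opening and the grip force at its end, in the units of the state.
- state(): the state, without advancing time (a new reading comes with each control period).
- read_camera(name): name is "scene" or "side" or "wrist"; returns the picture (480x640x3 uint8, red, green, blue); there is no depth.
- get_calibration(name): a dict with "fx", "fy", "cx", "cy" (pixels), "rvec" (rotation vector, rad) and "tvec" (3), from world to camera coordinates, as OpenCV has them; the wrist camera has in their place "tool_from_camera" (4x4, takes a point from camera to tool coordinates, whose origin is the TCP and whose axes are the flange's). Camera axes: x right, y down, z forward; pixel columns grow to the right and rows downward; lengths in m; the calibration is good to about 2 mm. A picture is of the moment at which its call begins: read the wrist's pose just before it. get_calibration takes no time and is no camera call.
- close_job(): hands the job in; it is judged then, once.
Trained networks look in the newest picture that a camera, given by its name, has taken for a name from the list of things; names that differ only in an ending like _2 or _b are one class to them, and where a whole thing is asked for, a point or a joint stands for the part that bears it (a point fixed in the world has none). Each returns a list of dicts, best first, with "confidence" (0 to 1); they miss things now and then, are a little off and sometimes report something else, mostly with a low value. They report only what shows in the picture. A call takes as long as a camera call. They do not tell look-alikes from the thing itself.
- spot_in(name, camera): "xy" ([column, row] in pixels, amid what is visible of it).
- regions_of(name, camera): "mask" (480x640 bool, what is visible of it) and "xy" ([column, row] in pixels, amid what is visible of it).
- landmark_of(name, camera): "xy" ([column, row] in pixels: a listed point, or the origin of a listed thing).
The state is a dict: "clock": time; "qpos": joint angles; "qvel": joint speeds; "joint_efforts": joint torques, N m; "tool_pos": TCP position; "tool_rot": TCP orientation; "wrist_force": force on the tool from outside, world axes, zero at the start; "ft_torque": the same for the moment, N m; "gripper_width": finger opening in m; "gripper_force": force on a finger pad.
Only numpy, scipy, OpenCV 4.12 (cv2) and the standard library are available. Lean on these libraries where they do the work, as an engineer would, in place of code of your own. Each camera call takes 0.05 s, during which the arm holds its last target. There are 200 camera calls.

## Working session

There is one attempt and no reset: what is moved stays moved. The work goes in short steps, Python scripts to look and compute and a tool call to move; the robot and the scene stay as the last step left them, time stands still between calls to the robot, and variables do not carry over. Pictures are saved under pics/ and viewed, at most 14 in all, crops included, and the job is handed in when it is done.

Besides the shell and the picture viewer there is one more tool, called after "Emit:" by a JSON object that holds its "name" and its "arguments", one argument or row to a line. play_rows: Moves the arm, as the interface text tells. Scaled input: -1 to 1 covers 600 mm each way for a shift and 180 degrees each way for a turn. Its arguments: {"type":"object","properties":{"moves":{"type":"array"},"force":{"type":"number"}},"required":["moves"]}

```bash
ls; mkdir -p pics
python3 - <<'E'
from cell import *
import cv2, numpy as np
s=state(); print({k:np.round(v,3).tolist() for k,v in s.items()}); print(tcp_to_tips)
for n in ("scene","side"):
    im=read_camera(n); cv2.imwrite(f"pics/{n}0.png",im[:,:,::-1]); c=get_calibration(n); print(n,c)
    for t in ("bottle1","bucket","mat","deck_top","rack","rail_bar","rail_hinge","spray","tin","widejar","scraper","brush"):
        print(t,[(np.round(d["xy"]).tolist(),round(d["confidence"],2)) for d in landmark_of(t,n)])
print(get_calibration("wrist"))
E
```

```text
pics
{'clock': 0.0, 'qpos': [-0.001, 18.003, -2.756, 69.34, 0.001, 90.0], 'qvel': [0.05, -0.002, -0.016, -0.052, 0.105, 0.015], 'joint_efforts': [0.002, -53.959, 33.975, 0.019, 0.0, 0.0], 'tool_pos': [0.599, -0.0, 0.238], 'tool_rot': [[0.0, 1.0, -0.002], [1.0, -0.0, 0.0], [0.0, -0.002, -1.0]], 'wrist_force': [-0.101, 0.73, -0.226], 'ft_torque': [-0.019, -0.063, -0.025], 'gripper_force': 0.0, 'gripper_width': 0.085}
0.008
scene {'fx': 434.83216313395775, 'fy': 434.83216313395775, 'cx': 314.464583741139, 'cy': 233.31050008938124, 'rvec': array([ 1.03194889,  2.28646917, -1.1274351 ]), 'tvec': array([ 0.4481693 , -0.1352232 ,  1.67157806])}
bottle1 [([293.0, 240.0], 0.96), ([245.0, 215.0], 0.87), ([278.0, 232.0], 0.76), ([262.0, 222.0], 0.65), ([239.0, 166.0], 0.63), ([286.0, 198.0], 0.62), ([358.0, 302.0], 0.59)]
bucket [([422.0, 294.0], 0.58)]
mat [([355.0, 261.0], 0.89), ([448.0, 256.0], 0.16)]
deck_top [([417.0, 298.0], 0.75), ([451.0, 256.0], 0.43)]
rack [([276.0, 239.0], 0.76)]
rail_bar [([447.0, 258.0], 0.68)]
rail_hinge [([442.0, 269.0], 0.68)]
spray [([357.0, 301.0], 0.68)]
tin
[... 730 characters left out ...]
0.28)]
rail_bar [([397.0, 366.0], 0.76)]
rail_hinge [([365.0, 365.0], 0.6)]
spray [([245.0, 323.0], 0.94)]
tin [([223.0, 401.0], 0.71)]
widejar [([261.0, 255.0], 0.62)]
scraper [([402.0, 288.0], 0.86), ([245.0, 325.0], 0.35)]
brush []
{'fx': 343.00341665322344, 'fy': 343.00341665322344, 'cx': 320.3135526200264, 'cy': 240.69562160679544, 'tool_from_camera': array([[-1.45406695e-04, -9.65963995e-01, -2.58676515e-01,
         6.57914548e-02],
       [ 9.99999492e-01, -3.98372665e-04,  9.25507406e-04,
         3.85110798e-04],
       [-9.97056483e-04, -2.58676249e-01,  9.65963562e-01,
        -1.34063102e-01],
       [ 0.00000000e+00,  0.00000000e+00,  0.00000000e+00,
         1.00000000e+00]])}
```

View pics/scene0.png

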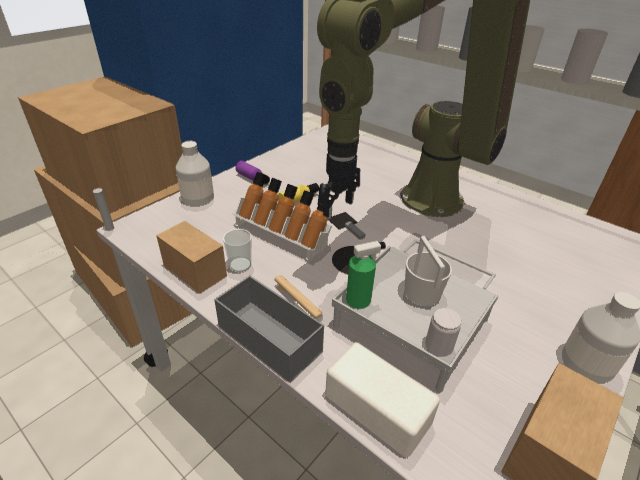

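View pics/side0.png

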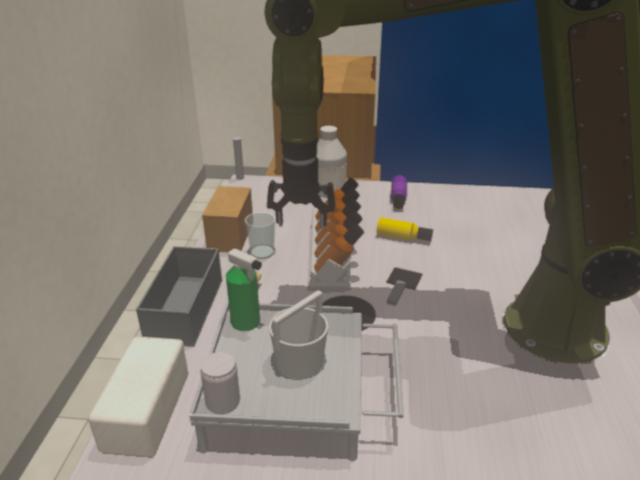

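The scene view shows five amber bottles in the rack (columns 252–318, rows 195–235). The look-alikes lie loose: yellow at (303,192) in scene and (400,229) in side, purple at (250,172) and (399,190). The bucket is on the tier at (427,278), the mat at (350,260), the spray at (360,285), the tin at (444,330), and the rail is lying out towards the robot.

```bash
cat > h.py <<'E'
from cell import *
import cv2, numpy as np
def cam(n):
    c=get_calibration(n); K=np.array([[c['fx'],0,c['cx']],[0,c['fy'],c['cy']],[0,0,1]])
    if n=="wrist":
        s=state(); T=np.eye(4); T[:3,:3]=s['tool_rot']; T[:3,3]=s['tool_pos']; M=np.linalg.inv(T@c['tool_from_camera'])
    else:
        M=np.eye(4); M[:3,:3]=cv2.Rodrigues(c['rvec'])[0]; M[:3,3]=c['tvec']
    return K,M
def onz(n,xy,z,km=None):
    K,M=km or cam(n); R=M[:3,:3]; o=-R.T@M[:3,3]; d=R.T@np.linalg.inv(K)@[xy[0],xy[1],1]
    return o+d*(z-o[2])/d[2]
def proj(n,P,km=None):
    K,M=km or cam(n); p=(M[:3,:3]@np.atleast_2d(P).T+M[:3,3:]); q=K@p; return (q[:2]/q[2]).T
def tri(a,b,ca="scene",cb="side"):
    (K1,M1),(K2,M2)=cam(ca),cam(cb)
    X=cv2.triangulatePoints(K1@M1[:3],K2@M2[:3],np.array(a,float).reshape(2,1),np.array(b,float).reshape(2,1)); return (X[:3]/X[3]).ravel()
E
python3 - <<'E'
from h import *
for n in("scene","side"): read_camera(n)
Z=dict(bucket=.09,mat=0,deck_top=.09,rack=0,rail_hinge=.088,rail_bar=.095,spray=.09,tin=.09,widejar=0,scraper=0)
for t,z in Z.items():
    r={}
    for n in("scene","side"):
        L=landmark_of(t,n)
        if L: r[n]=L[0]["xy"]; print(t,n,onz(n,r[n],z).round(3),end=' ')
    print("tri",tri(r['scene'],r['side']).round(3) if len(r)==2 else '')
for n in("scene","side"):
    for d in landmark_of("bottle1",n): print(n,np.round(d["xy"]),onz(n,d["xy"],.032).round(3),round(d["confidence"],2))
E
```

```text
bucket scene [0.569 0.27  0.09 ] bucket side [0.568 0.264 0.09 ] tri [0.568 0.268 0.092]
mat scene [ 0.496 -0.002  0.   ] mat side [ 0.5   -0.003 -0.   ] tri [0.499 0.    0.003]
deck_top scene [0.598 0.267 0.09 ] deck_top side [0.595 0.259 0.09 ] tri [0.595 0.264 0.092]
rack scene [ 0.581 -0.253  0.   ] rack side [ 0.575 -0.252  0.   ] tri [ 0.576 -0.259 -0.005]
rail_hinge scene [0.437 0.258 0.088] rail_hinge side [0.441 0.253 0.088] tri [0.441 0.259 0.093]
rail_bar scene [0.389 0.255 0.095] tri 
spray scene [0.704 0.162 0.09 ] spray side [0.699 0.161 0.09 ] tri [0.7   0.159 0.087]
tin scene [0.703 0.379 0.09 ] tin side [ 0.586 -0.304  0.09 ] tri [0.639 0.343 0.352]
widejar scene [ 0.74  -0.252  0.   ] widejar side [ 0.751 -0.25   0.   ] tri [ 0.748 -0.24   0.009]
scraper scene [ 0.355 -0.127 -0.   ] scraper side [ 0.364 -0.134 -0.   ] tri [ 0.365 -0.12   0.009]
scene [292. 238.] [ 0.574 -0.193  0.032] 0.87
scene [260. 222.] [ 0.582 -0.333  0.032] 0.78
scene [276. 232.] [ 0.583 -0.254  0.032] 0.72
scene [238. 165.] [ 0.367 -0.692  0.032] 0.69
scene [311. 249.] [ 0.577 -0.111  0.032] 0.65
scene [283. 197.] [ 0.417 -0.388  0.032] 0.47
side [379. 226.] [ 0.421 -0.382  0.032] 0.96
side [321. 230.] [ 0.59  -0.341  0.032] 0.91
side [320. 271.] [ 0.572 -0.132  0.032] 0.89
side [398. 180.] [ 0.361 -0.699  0.032] 0.86
side [322. 256.] [ 0.573 -0.204  0.032] 0.76
side [326. 220.] [ 0.583 -0.402  0.032] 0.67
side [320. 243.] [ 0.585 -0.273  0.032] 0.57
```

Emit:
{"name": "play_rows", "arguments": {
  "moves": [
    {"dx":0.483,"dy":-0.05,"dz":-0.333,"grip":1},
    {"dx":0.483,"dy":-0.05,"dz":-0.333,"grip":1},
    {"dx":0.483,"dy":-0.05,"dz":-0.333,"grip":1},
    {"dx":0.483,"dy":-0.05,"dz":-0.333,"grip":1},
    {"dx":0.483,"dy":-0.05,"dz":-0.333,"grip":1},
    {"dx":0.483,"dy":-0.05,"dz":-0.333,"grip":1},
    {"dx":0.483,"dy":-0.05,"dz":-0.333,"grip":1},
    {"dx":0.483,"dy":-0.05,"dz":-0.333,"grip":1},
    {"dx":0.483,"dy":-0.05,"dz":-0.333,"grip":1},
    {"dx":0.483,"dy":-0.05,"dz":-0.333,"grip":1},
    {"dx":0.483,"dy":-0.05,"dz":-0.333,"grip":1},
    {"dx":0.483,"dy":-0.05,"dz":-0.333,"grip":1}
  ],
  "force": 30
}}

```text
invalid input
```

Run:
```python
from h import *
np.set_printoptions(suppress=True)
km=cam("wrist"); im=read_camera("wrist"); cv2.imwrite("pics/w1.png",im[:,:,::-1])
Z=dict(bucket=.09,deck_top=.09,rail_hinge=.088,rail_bar=.095,spray=.09,tin=.09,mat=0.003)
for t,z in Z.items():
    print(t,[(np.round(d["xy"]).tolist(),onz("wrist",d["xy"],z,km).round(3)) for d in landmark_of(t,"wrist")[:2]])
```

```text
bucket [([122.0, 312.0], array([ 0.421, -0.077,  0.09 ]))]
deck_top []
rail_hinge []
rail_bar []
spray [([462.0, 21.0], array([0.705, 0.156, 0.09 ]))]
tin []
mat [([224.0, 215.0], array([ 0.495, -0.005,  0.003]))]
```

View pics/w1.png

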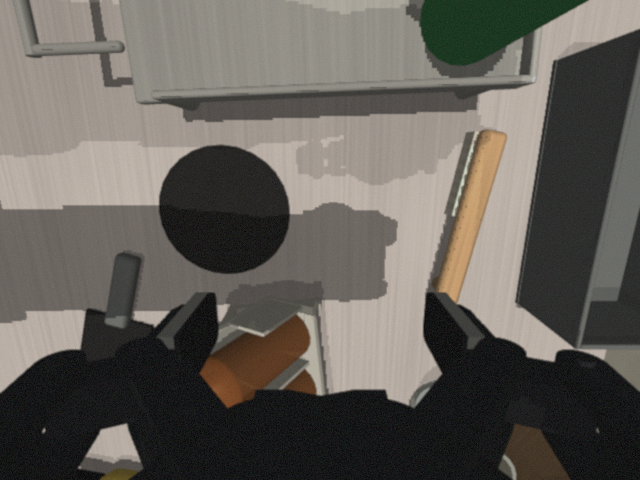

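The move was refused, so the arm hasn't moved. This view shows the mat (224,210), the brush (475,210), the near tier edge and the rack's last bottle (255,355). I'll retry with a single row that has every key.

Emit:
{"name": "play_rows", "arguments": {
  "moves": [
    {"dx":0.483,"dy":-0.05,"dz":-0.333,"wx":0,"wy":0,"wz":0,"grip":1}
  ]
}}

```text
clock: 2.98
tool_pos: [0.5947, 0.0301, 0.2587]
tool_rot: [[0.006, 1.0, -0.007], [1.0, -0.006, -0.003], [-0.003, -0.007, -1.0]]
wrist_force: [-0.6, 1.2, -0.3]
gripper_width: 0.0855
gripper_force: 0.0
```

Emit:
{"name": "play_rows", "arguments": {
  "moves": [
    {"dx":0.427,"dy":-0.044,"dz":-0.296,"wx":0,"wy":0,"wz":0,"grip":1},
    {"dx":0.427,"dy":-0.044,"dz":-0.296,"wx":0,"wy":0,"wz":0,"grip":1},
    {"dx":0.427,"dy":-0.044,"dz":-0.296,"wx":0,"wy":0,"wz":0,"grip":1},
    {"dx":0.427,"dy":-0.044,"dz":-0.296,"wx":0,"wy":0,"wz":0,"grip":1},
    {"dx":0.427,"dy":-0.044,"dz":-0.296,"wx":0,"wy":0,"wz":0,"grip":1},
    {"dx":0.427,"dy":-0.044,"dz":-0.296,"wx":0,"wy":0,"wz":0,"grip":1},
    {"dx":0.427,"dy":-0.044,"dz":-0.296,"wx":0,"wy":0,"wz":0,"grip":1},
    {"dx":0.427,"dy":-0.044,"dz":-0.296,"wx":0,"wy":0,"wz":0,"grip":1},
    {"dx":0.427,"dy":-0.044,"dz":-0.296,"wx":0,"wy":0,"wz":0,"grip":1},
    {"dx":0.427,"dy":-0.044,"dz":-0.296,"wx":0,"wy":0,"wz":0,"grip":1},
    {"dx":0.427,"dy":-0.044,"dz":-0.296,"wx":0,"wy":0,"wz":0,"grip":1}
  ],
  "force": 30
}}

```text
clock: 3.9
tool_pos: [0.5701, 0.2898, 0.4396]
tool_rot: [[0.0, 1.0, -0.001], [1.0, -0.0, -0.001], [-0.001, -0.001, -1.0]]
wrist_force: [-0.7, -0.0, -0.2]
gripper_width: 0.0853
gripper_force: 0.0
```

Run:
```python
from h import *
np.set_printoptions(suppress=True)
print(state()['tool_pos'])
km=cam("wrist"); im=read_camera("wrist"); cv2.imwrite("pics/w2.png",im[:,:,::-1])
Z=dict(bucket=.09,deck_top=.09,rail_hinge=.088,rail_bar=.095,spray=.09,tin=.09,mat=0.003)
for t,z in Z.items():
    print(t,[(np.round(d["xy"]).tolist(),onz("wrist",d["xy"],z,km).round(3)) for d in landmark_of(t,"wrist")[:2]])
```

```text
[0.5701376  0.28981944 0.43960541]
bucket [([321.0, 211.0], array([0.572, 0.27 , 0.09 ]))]
deck_top []
rail_hinge [([234.0, 223.0], array([0.446, 0.251, 0.088]))]
rail_bar [([186.0, 220.0], array([0.38 , 0.258, 0.095]))]
spray [([405.0, 284.0], array([0.699, 0.159, 0.09 ])), ([415.0, 351.0], array([0.722, 0.043, 0.09 ]))]
tin []
mat [([278.0, 347.0], array([ 0.492, -0.004,  0.003]))]
```

View pics/w2.png

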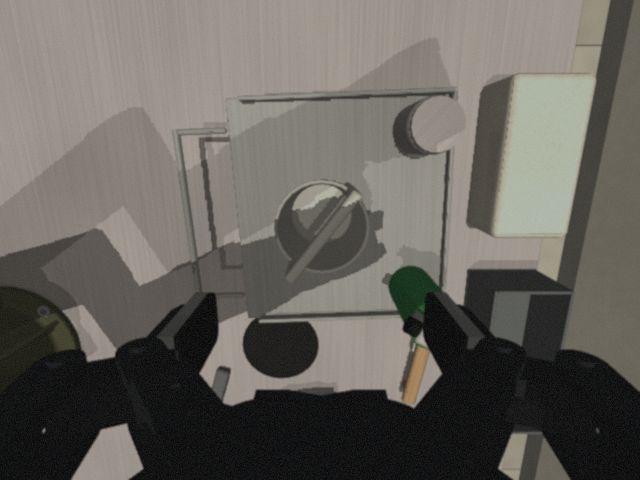

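The wrist view shows the bucket at (321,225) with its handle running from (292,277) to (354,191). The tier's -x edge runs from (230,98) to (248,318), the rail bar from (180,132) to (197,295), the tin is at (433,125) and the spray at (412,300).

Run:
```python
from h import *
np.set_printoptions(suppress=True)
km=cam("wrist")
im=cv2.imread("pics/w2.png")
def P(u,v,z): return onz("wrist",(u,v),z,km).round(4)
a,b=P(292,277,.234),P(354,191,.234); print("handle",a,b,(a+b)/2,np.degrees(np.arctan2(*(b-a)[1::-1])),np.linalg.norm(a-b))
a,b=P(230,98,.09),P(248,318,.09); print("edge",a,b,np.linalg.norm(a-b),"yaw",np.degrees(np.arctan2(*(a-b)[1::-1]))-90)
a,b=P(240,99,.106),P(454,90,.106);print("ystrip",a,b,np.degrees(np.arctan2(*(b-a)[1::-1])))
a,b=P(180,132,.1),P(197,295,.1); print("bar",a,b,np.linalg.norm(a-b),np.degrees(np.arctan2(*(a-b)[1::-1]))-90)
c=P(443,124,.185);print("tin top",c)
g=cv2.cvtColor(im,cv2.COLOR_BGR2GRAY)
```

```text
handle [0.5408 0.2246 0.234 ] [0.6041 0.3152 0.234 ] [0.57245 0.2699  0.234  ] 55.05894334549532 0.11052262211873187
edge [0.4522 0.4202 0.09  ] [0.4582 0.1014 0.09  ] 0.31885645673249274 yaw 1.0782123455271204
ystrip [0.4688 0.4169 0.106 ] [0.7401 0.4272 0.106 ] 2.174210226730008
bar [0.3858 0.3771 0.1   ] [0.3864 0.1446 0.1   ] 0.2325007741922594 0.14785974792808076
tin top [0.7031 0.3812 0.185 ]
```

Emit:
{"name": "play_rows", "arguments": {
  "moves": [
    {"dx":-0.0335,"dy":0.003,"dz":0.15,"wx":0,"wy":0,"wz":0.194,"grip":1},
    {"dx":-0.0335,"dy":0.003,"dz":0.2,"wx":0,"wy":0,"wz":0.194,"grip":1},
    {"dx":-0.0335,"dy":0.003,"dz":0.25,"wx":0,"wy":0,"wz":0.194,"grip":1},
    {"dx":-0.0335,"dy":0.003,"dz":0.25,"wx":0,"wy":0,"wz":0.194,"grip":1},
    {"dx":-0.0335,"dy":0.003,"dz":0.25,"wx":0,"wy":0,"wz":0.194,"grip":1},
    {"dx":-0.0335,"dy":0.003,"dz":0.25,"wx":0,"wy":0,"wz":0.194,"grip":1},
    {"dx":-0.0335,"dy":0.003,"dz":0.29,"wx":0,"wy":0,"wz":0.194,"grip":1},
    {"dx":-0.0335,"dy":0.003,"dz":0.33,"wx":0,"wy":0,"wz":0.194,"grip":1},
    {"dx":-0.0335,"dy":0.003,"dz":0.36,"wx":0,"wy":0,"wz":0.194,"grip":1},
    {"dx":-0.0335,"dy":0.003,"dz":0.372,"wx":0,"wy":0,"wz":0.194,"grip":1},
    {"dx":-0.0335,"dy":0.003,"dz":0.372,"wx":0,"wy":0,"wz":0.194,"grip":1}
  ],
  "force": 40
}}

```text
clock: 5.22
tool_pos: [0.5714, 0.27, 0.2164]
tool_rot: [[0.571, 0.821, -0.002], [0.821, -0.571, -0.001], [-0.001, -0.001, -1.0]]
wrist_force: [-0.2, 0.4, -0.2]
gripper_width: 0.085
gripper_force: 0.0
```

Run:
```python
from h import *
np.set_printoptions(suppress=True)
print(state()['tool_pos'])
im=read_camera("wrist"); im2=read_camera("side")
cv2.imwrite("pics/w3.png",np.hstack([im[100:480,60:560],im2[200:480,150:450].repeat(1,0) if 0 else cv2.resize(im2[230:420,200:350],(300,380))])[:,:,::-1])
```

```text
[0.57141269 0.27004138 0.21638677]
```

View pics/w3.png

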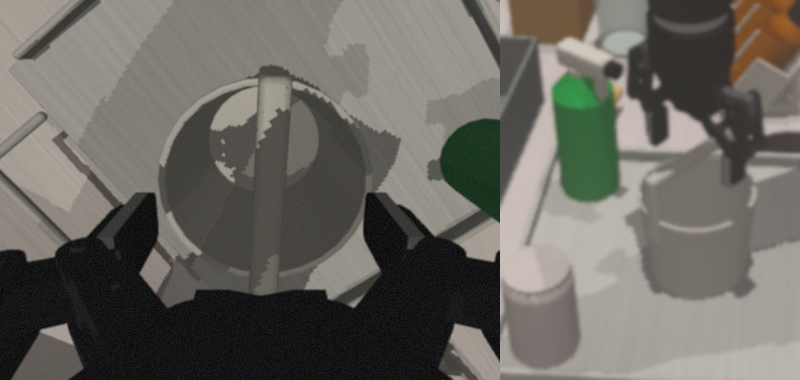

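The handle bar (265,170) is centred between the jaws, so I'll close and lift.

Emit:
{"name": "play_rows", "arguments": {
  "moves": [
    {"dx":0,"dy":0,"dz":0,"wx":0,"wy":0,"wz":0,"grip":0},
    {"dx":0,"dy":0,"dz":0,"wx":0,"wy":0,"wz":0,"grip":0},
    {"dx":0,"dy":0,"dz":0,"wx":0,"wy":0,"wz":0,"grip":0},
    {"dx":0,"dy":0,"dz":0,"wx":0,"wy":0,"wz":0,"grip":0},
    {"dx":0,"dy":0,"dz":0,"wx":0,"wy":0,"wz":0,"grip":0},
    {"dx":0,"dy":0,"dz":0,"wx":0,"wy":0,"wz":0,"grip":0},
    {"dx":0,"dy":0,"dz":0,"wx":0,"wy":0,"wz":0,"grip":0},
    {"dx":0,"dy":0,"dz":-0.03,"wx":0,"wy":0,"wz":0,"grip":0},
    {"dx":0,"dy":0,"dz":-0.08,"wx":0,"wy":0,"wz":0,"grip":0},
    {"dx":0,"dy":0,"dz":-0.117,"wx":0,"wy":0,"wz":0,"grip":0},
    {"dx":0,"dy":0,"dz":-0.117,"wx":0,"wy":0,"wz":0,"grip":0}
  ],
  "force": 40
}}

```text
clock: 6.23
tool_pos: [0.5736, 0.2711, 0.2923]
tool_rot: [[0.572, 0.82, 0.006], [0.82, -0.572, 0.003], [0.006, 0.003, -1.0]]
wrist_force: [0.6, 0.3, -1.1]
gripper_width: 0.0111
gripper_force: 42.4
```

Emit:
{"name": "play_rows", "arguments": {
  "moves": [
    {"dx":-0.05,"dy":0.018,"dz":0,"wx":0,"wy":0,"wz":0,"grip":0},
    {"dx":-0.11,"dy":0.038,"dz":0,"wx":0,"wy":0,"wz":0,"grip":0},
    {"dx":-0.17,"dy":0.059,"dz":0,"wx":0,"wy":0,"wz":0,"grip":0},
    {"dx":-0.23,"dy":0.08,"dz":0,"wx":0,"wy":0,"wz":0,"grip":0},
    {"dx":-0.29,"dy":0.101,"dz":0,"wx":0,"wy":0,"wz":0,"grip":0},
    {"dx":-0.35,"dy":0.122,"dz":0,"wx":0,"wy":0,"wz":0,"grip":0},
    {"dx":-0.4,"dy":0.14,"dz":0.0,"wx":0,"wy":0,"wz":0,"grip":0},
    {"dx":-0.446,"dy":0.156,"dz":0.03,"wx":0,"wy":0,"wz":0,"grip":0},
    {"dx":-0.446,"dy":0.156,"dz":0.09,"wx":0,"wy":0,"wz":0,"grip":0},
    {"dx":-0.446,"dy":0.156,"dz":0.15,"wx":0,"wy":0,"wz":0,"grip":0},
    {"dx":-0.446,"dy":0.156,"dz":0.2,"wx":0,"wy":0,"wz":0,"grip":0},
    {"dx":-0.446,"dy":0.156,"dz":0.22,"wx":0,"wy":0,"wz":0,"grip":0}
  ]
}}

```text
clock: 7.23
tool_pos: [0.4915, -0.0031, 0.1503]
tool_rot: [[0.573, 0.819, -0.007], [0.82, -0.573, 0.0], [-0.004, -0.006, -1.0]]
wrist_force: [-1.3, 0.1, -2.7]
gripper_width: 0.0107
gripper_force: 42.4
```

Run:
```python
from h import *
np.set_printoptions(suppress=True)
print(state()['tool_pos'])
for n in("scene","side"):
    im=read_camera(n)
    for t,z in(("bucket",.027),("mat",.003)): print(n,t,[(onz(n,d["xy"],z).round(3),round(d["confidence"],2)) for d in landmark_of(t,n)[:2]])
```

```text
[ 0.49152586 -0.00306126  0.15026262]
scene bucket [(array([0.486, 0.003, 0.027]), 0.76), (array([ 0.567, -0.2  ,  0.027]), 0.41)]
scene mat [(array([0.492, 0.004, 0.003]), 0.68)]
side bucket [(array([ 0.495, -0.016,  0.027]), 0.72)]
side mat [(array([0.723, 0.301, 0.003]), 0.33)]
```

Emit:
{"name": "play_rows", "arguments": {
  "moves": [
    {"dx":0,"dy":0,"dz":0.02,"wx":0,"wy":0,"wz":0,"grip":0},
    {"dx":0,"dy":0,"dz":0.035,"wx":0,"wy":0,"wz":0,"grip":0},
    {"dx":0,"dy":0,"dz":0.04,"wx":0,"wy":0,"wz":0,"grip":0},
    {"dx":0,"dy":0,"dz":0.04,"wx":0,"wy":0,"wz":0,"grip":0},
    {"dx":0,"dy":0,"dz":0.04,"wx":0,"wy":0,"wz":0,"grip":1},
    {"dx":0,"dy":0,"dz":0.04,"wx":0,"wy":0,"wz":0,"grip":1},
    {"dx":0,"dy":0,"dz":0.04,"wx":0,"wy":0,"wz":0,"grip":1},
    {"dx":0,"dy":0,"dz":0.04,"wx":0,"wy":0,"wz":0,"grip":1},
    {"dx":0,"dy":0,"dz":0.04,"wx":0,"wy":0,"wz":0,"grip":1},
    {"dx":0,"dy":0,"dz":0.04,"wx":0,"wy":0,"wz":0,"grip":1}
  ]
}}

```text
clock: 8.37
tool_pos: [0.4956, -0.0027, 0.1317]
tool_rot: [[0.572, 0.82, 0.0], [0.82, -0.572, -0.0], [0.0, 0.0, -1.0]]
wrist_force: [0.1, 0.4, -0.2]
gripper_width: 0.0826
gripper_force: 0.0
```

Emit:
{"name": "play_rows", "arguments": {
  "moves": [
    {"dx":0,"dy":0,"dz":-0.05,"wx":0,"wy":0,"wz":0,"grip":1},
    {"dx":0,"dy":0,"dz":-0.12,"wx":0,"wy":0,"wz":0,"grip":1},
    {"dx":0,"dy":0,"dz":-0.19,"wx":0,"wy":0,"wz":0,"grip":1},
    {"dx":0,"dy":0,"dz":-0.26,"wx":0,"wy":0,"wz":0,"grip":1},
    {"dx":0,"dy":0,"dz":-0.33,"wx":0,"wy":0,"wz":0,"grip":1},
    {"dx":0,"dy":0,"dz":-0.4,"wx":0,"wy":0,"wz":0,"grip":1},
    {"dx":0,"dy":0,"dz":-0.45,"wx":0,"wy":0,"wz":0,"grip":1},
    {"dx":0,"dy":0,"dz":-0.45,"wx":0,"wy":0,"wz":0,"grip":1}
  ]
}}

```text
clock: 9.03
tool_pos: [0.4975, -0.0027, 0.4086]
tool_rot: [[0.572, 0.82, 0.011], [0.82, -0.572, -0.0], [0.006, 0.009, -1.0]]
wrist_force: [0.1, 0.6, -0.7]
gripper_width: 0.0857
gripper_force: 0.0
```

Run:
```python
from h import *
np.set_printoptions(suppress=True)
print(state()['tool_pos'])
for n in("scene","side","wrist"):
    km=cam(n); im=read_camera(n)
    for t,z in(("bucket",.003),("mat",.003)): print(n,t,[(onz(n,d["xy"],z,km).round(3),round(d["confidence"],2)) for d in landmark_of(t,n)[:2]])
```

```text
[ 0.49748915 -0.00273707  0.40860014]
scene bucket [(array([0.486, 0.005, 0.003]), 0.93)]
scene mat [(array([0.506, 0.009, 0.003]), 0.64)]
side bucket [(array([ 0.492, -0.014,  0.003]), 0.81)]
side mat [(array([ 0.747, -0.242,  0.003]), 0.6)]
wrist bucket [(array([ 0.499, -0.004,  0.003]), 0.56), (array([0.349, 0.3  , 0.003]), 0.52)]
wrist mat []
```

The bucket stands on the mat and is let go. Next I'll look down over the rack.

Emit:
{"name": "play_rows", "arguments": {
  "moves": [
    {"dx":-0.247,"dy":0.22,"dz":-0.033,"wx":0,"wy":0,"wz":-0.194,"grip":1},
    {"dx":-0.247,"dy":0.22,"dz":-0.033,"wx":0,"wy":0,"wz":-0.194,"grip":1},
    {"dx":-0.247,"dy":0.22,"dz":-0.033,"wx":0,"wy":0,"wz":-0.194,"grip":1},
    {"dx":-0.247,"dy":0.22,"dz":-0.033,"wx":0,"wy":0,"wz":-0.194,"grip":1},
    {"dx":-0.247,"dy":0.22,"dz":-0.033,"wx":0,"wy":0,"wz":-0.194,"grip":1},
    {"dx":-0.247,"dy":0.22,"dz":-0.033,"wx":0,"wy":0,"wz":-0.194,"grip":1},
    {"dx":-0.247,"dy":0.22,"dz":-0.033,"wx":0,"wy":0,"wz":-0.194,"grip":1},
    {"dx":-0.247,"dy":0.22,"dz":-0.033,"wx":0,"wy":0,"wz":-0.194,"grip":1}
  ]
}}

```text
clock: 10.15
tool_pos: [0.5186, -0.2001, 0.4205]
tool_rot: [[0.003, 1.0, -0.001], [1.0, -0.003, 0.001], [0.001, -0.001, -1.0]]
wrist_force: [-0.1, 0.4, 0.5]
gripper_width: 0.0855
gripper_force: 0.0
```

Run:
```python
from h import *
np.set_printoptions(suppress=True)
print(state()['tool_pos'])
km=cam("wrist"); im=read_camera("wrist"); cv2.imwrite("pics/w4.png",im[:,:,::-1])
for d in landmark_of("bottle1","wrist"): print(np.round(d["xy"]),onz("wrist",d["xy"],.032,km).round(3),round(d["confidence"],2))
for t in("rack","bucket","mat"):print(t,[(np.round(d["xy"]),onz("wrist",d["xy"],0,km).round(3)) for d in landmark_of(t,"wrist")])
```

```text
[ 0.5185847  -0.20010739  0.42045512]
[358. 191.] [ 0.576 -0.195  0.032] 0.96
[357. 276.] [ 0.578 -0.333  0.032] 0.82
[264. 303.] [ 0.425 -0.38   0.032] 0.77
[358. 235.] [ 0.577 -0.265  0.032] 0.58
[366. 308.] [ 0.595 -0.39   0.032] 0.56
[356. 145.] [ 0.571 -0.129  0.032] 0.56
rack [(array([361., 232.]), array([ 0.586, -0.267,  0.   ]))]
bucket [(array([303.,  59.]), array([ 0.494, -0.006,  0.   ])), (array([220., 143.]), array([ 0.363, -0.124,  0.   ]))]
mat []
```

View pics/w4.png

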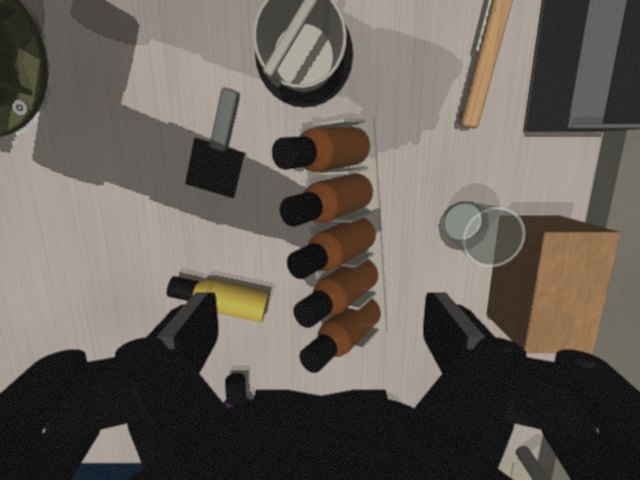

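Five amber bottles are in the rack, with caps at (293,152), (299,208), (306,260), (313,308) and (318,354). The look-alikes are lying on the table, yellow at (235,298) and purple at (235,390). The bucket is on the mat at (300,45). I'll fit the rack pose from the cap blobs and foot points.

```bash
cat >> h.py <<'E'
A=np.radians(35)
def bottle(r,i,s):  # rack (x,y,yaw), pocket i=-2..2, point at s along axis
    c,n=np.cos(r[2]),np.sin(r[2]); l=np.array([-np.sin(A)*s,66e-3*i])
    return np.array([r[0]+c*l[0]-n*l[1],r[1]+n*l[0]+c*l[1],.032+np.cos(A)*s])
E
python3 - <<'E'
from h import *
from scipy.optimize import least_squares
np.set_printoptions(suppress=True,precision=4)
km=cam("wrist"); im=cv2.imread("pics/w4.png")
m=(im.max(2)<45).astype(np.uint8); m[375:]=0
n,l,st,ce=cv2.connectedComponentsWithStats(m)
seeds=[(293,152),(299,208),(306,260),(313,308),(318,354)]
caps=[]
for s in seeds:
    k=l[s[1],s[0]]; print(s,k,st[k],ce[k]); caps.append(ce[k])
amber=((im[:,:,2].astype(int)-im[:,:,0]>40)&(im[:,:,1]<im[:,:,2]*.6)).astype(np.uint8)
n2,l2,st2,ce2=cv2.connectedComponentsWithStats(amber)
print([(st2[k],ce2[k]) for k in range(1,n2) if st2[k][4]>300])
idx=[2,1,0,-1,-2]
def f(r): return (proj("wrist",[bottle(r,i,.142) for i in idx],km)-caps).ravel()
def full(i,r): pass
r=least_squares(f,[.578,-.258,0]); print(r.x,np.degrees(r.x[2]),r.fun.round(1))
feet=proj("wrist",[bottle(r.x,i,0) for i in idx],km); print(feet.round())
print(proj("wrist",[bottle(r.x,i,.16) for i in idx],km).round())
E
```

```text
(293, 152) 14 [ 273  137   43   32 1149] [293.9565 152.0862]
(299, 208) 16 [ 280  192   42   34 1072] [300.4944 208.3993]
(306, 260) 17 [288 244  39  34 960] [306.9917 260.3094]
(313, 308) 19 [294 291  38  36 911] [312.9199 308.3589]
(318, 354) 22 [301 335  36  37 867] [318.1546 352.8085]
[]
[ 0.584  -0.2586  0.106 ] 6.074455798003886 [-0.1 -0.4  0.2 -0.1 -0.   0.1 -0.1  0.2  0.1  0.3]
[[355. 145.]
 [358. 190.]
 [361. 232.]
 [364. 271.]
 [367. 308.]]
[[284. 153.]
 [291. 211.]
 [298. 265.]
 [304. 315.]
 [310. 360.]]
```

The fit is excellent: residuals are under 0.4 px and the feet match the landmarks. That puts the rack at (0.584, -0.259) with a yaw of 6.1°. I'll grasp each cap coaxially from above, closing in the rack's x–z plane.

```bash
cat >> h.py <<'E'
from scipy.spatial.transform import Rotation as Ro
RK=(.584,-.2586,.106)
def Rt(yaw,tilt):  # tool x=(−sin,cos,0), z tilted outward by tilt (rad)
    c,n=np.cos(yaw),np.sin(yaw); ct,st=np.cos(tilt),np.sin(tilt)
    return np.array([[-n,c*ct,c*st],[c,n*ct,n*st],[0,st,-ct]])
def rel(wps):
    s=state(); p,R=np.array(s['tool_pos']),np.array(s['tool_rot'])
    for q,Q in wps:
        d=R.T@(np.array(q)-p)/.6; w=Ro.from_matrix(R.T@Q).as_rotvec()/np.pi
        print('"dx": %.4f, "dy": %.4f, "dz": %.4f, "wx": %.4f, "wy": %.4f, "wz": %.4f'%(*d,*w))
def pick(i): return [(bottle(RK,i,s),Rt(RK[2],A)) for s in(.25,.131)]
E
python3 - <<'E'
from h import *
print([bottle(RK,i,.131).round(3).tolist() for i in(2,1,0,-1,-2)])
rel(pick(2))
E
```

```text
[[0.495, -0.135, 0.139], [0.502, -0.201, 0.139], [0.509, -0.267, 0.139], [0.516, -0.332, 0.139], [0.523, -0.398, 0.139]]
"dx": 0.0935, "dy": -0.1521, "dz": 0.3077, "wx": -0.1942, "wy": 0.0101, "wz": -0.0323
"dx": 0.1054, "dy": -0.0390, "dz": 0.4702, "wx": -0.1942, "wy": 0.0101, "wz": -0.0323
```

Emit:
{"name": "play_rows", "arguments": {
  "moves": [
    {"dx":0.0935,"dy":-0.1521,"dz":0.1,"wx":-0.1942,"wy":0.0101,"wz":-0.0323,"grip":1},
    {"dx":0.0935,"dy":-0.1521,"dz":0.1,"wx":-0.1942,"wy":0.0101,"wz":-0.0323,"grip":1},
    {"dx":0.0935,"dy":-0.1521,"dz":0.2,"wx":-0.1942,"wy":0.0101,"wz":-0.0323,"grip":1},
    {"dx":0.0935,"dy":-0.1521,"dz":0.3077,"wx":-0.1942,"wy":0.0101,"wz":-0.0323,"grip":1},
    {"dx":0.0935,"dy":-0.1521,"dz":0.3077,"wx":-0.1942,"wy":0.0101,"wz":-0.0323,"grip":1},
    {"dx":0.0935,"dy":-0.1521,"dz":0.3077,"wx":-0.1942,"wy":0.0101,"wz":-0.0323,"grip":1},
    {"dx":0.0935,"dy":-0.1521,"dz":0.3077,"wx":-0.1942,"wy":0.0101,"wz":-0.0323,"grip":1},
    {"dx":0.0935,"dy":-0.1521,"dz":0.3077,"wx":-0.1942,"wy":0.0101,"wz":-0.0323,"grip":1},
    {"dx":0.0935,"dy":-0.1521,"dz":0.3077,"wx":-0.1942,"wy":0.0101,"wz":-0.0323,"grip":1},
    {"dx":0.0935,"dy":-0.1521,"dz":0.3077,"wx":-0.1942,"wy":0.0101,"wz":-0.0323,"grip":1}
  ]
}}

```text
clock: 11.23
tool_pos: [0.4304, -0.1449, 0.2408]
tool_rot: [[-0.105, 0.812, 0.574], [0.994, 0.088, 0.058], [-0.004, 0.577, -0.817]]
wrist_force: [0.7, 0.1, 1.7]
gripper_width: 0.0857
gripper_force: 0.0
```

Run:
```python
from h import *
im=read_camera("wrist"); cv2.imwrite("pics/w5.png",im[:,:,::-1])
km=cam("wrist"); print(proj("wrist",[bottle(RK,2,.118),bottle(RK,2,.16),bottle(RK,1,.16)],km).round())
rel(pick(2)[1:])
```

```text
[[312. 229.]
 [311. 243.]
 [311. 329.]]
"dx": 0.0063, "dy": -0.0106, "dz": 0.2017, "wx": 0.0017, "wy": 0.0013, "wz": 0.0008
```

View pics/w5.png

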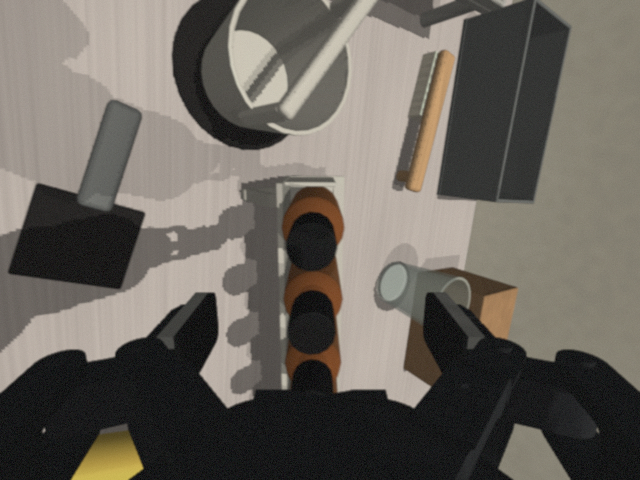

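The target cap's top is at (311,241), against a prediction of (311,243). The next cap is at (311,322).

Emit:
{"name": "play_rows", "arguments": {
  "moves": [
    {"dx":0,"dy":0,"dz":0.05,"wx":0,"wy":0,"wz":0,"grip":1},
    {"dx":0,"dy":0,"dz":0.1,"wx":0,"wy":0,"wz":0,"grip":1},
    {"dx":0,"dy":0,"dz":0.15,"wx":0,"wy":0,"wz":0,"grip":1},
    {"dx":0,"dy":0,"dz":0.18,"wx":0,"wy":0,"wz":0,"grip":1},
    {"dx":0,"dy":0,"dz":0.1983,"wx":0,"wy":0,"wz":0,"grip":1},
    {"dx":0,"dy":0,"dz":0.1983,"wx":0,"wy":0,"wz":0,"grip":1},
    {"dx":0,"dy":0,"dz":0.1983,"wx":0,"wy":0,"wz":0,"grip":1}
  ]
}}

```text
clock: 11.87
tool_pos: [0.4985, -0.1373, 0.1413]
tool_rot: [[-0.106, 0.814, 0.572], [0.994, 0.088, 0.06], [-0.001, 0.575, -0.818]]
wrist_force: [-0.7, -0.7, 0.7]
gripper_width: 0.0851
gripper_force: 0.0
```

Run:
```python
from h import *
rel(pick(2)[1:])
```

```text
"dx": 0.0038, "dy": -0.0059, "dz": -0.0001, "wx": 0.0005, "wy": 0.0003, "wz": 0.0003
```

Emit:
{"name": "play_rows", "arguments": {
  "moves": [
    {"dx":0.0038,"dy":-0.0059,"dz":0,"wx":0,"wy":0,"wz":0,"grip":1},
    {"dx":0.0038,"dy":-0.0059,"dz":0,"wx":0,"wy":0,"wz":0,"grip":0.6},
    {"dx":0.0038,"dy":-0.0059,"dz":0,"wx":0,"wy":0,"wz":0,"grip":0.5},
    {"dx":0.0038,"dy":-0.0059,"dz":0,"wx":0,"wy":0,"wz":0,"grip":0.2},
    {"dx":0.0038,"dy":-0.0059,"dz":0,"wx":0,"wy":0,"wz":0,"grip":0},
    {"dx":0.0038,"dy":-0.0059,"dz":0,"wx":0,"wy":0,"wz":0,"grip":0},
    {"dx":0.0038,"dy":-0.0059,"dz":0,"wx":0,"wy":0,"wz":0,"grip":0},
    {"dx":0.0038,"dy":-0.0059,"dz":0,"wx":0,"wy":0,"wz":0,"grip":0}
  ],
  "force": 28
}}

```text
clock: 12.53
tool_pos: [0.493, -0.135, 0.1382]
tool_rot: [[-0.104, 0.814, 0.572], [0.995, 0.086, 0.059], [-0.001, 0.575, -0.818]]
wrist_force: [-3.6, -0.4, 7.2]
gripper_width: 0.0354
gripper_force: 28.7
```

Emit:
{"name": "play_rows", "arguments": {
  "moves": [
    {"dx":0,"dy":0,"dz":-0.02,"wx":0,"wy":0,"wz":0,"grip":0},
    {"dx":0,"dy":0,"dz":-0.05,"wx":0,"wy":0,"wz":0,"grip":0},
    {"dx":0,"dy":0,"dz":-0.09,"wx":0,"wy":0,"wz":0,"grip":0},
    {"dx":0,"dy":0,"dz":-0.13,"wx":0,"wy":0,"wz":0,"grip":0},
    {"dx":0,"dy":0,"dz":-0.17,"wx":0,"wy":0,"wz":0,"grip":0},
    {"dx":0,"dy":0,"dz":-0.18,"wx":0,"wy":0,"wz":0,"grip":0},
    {"dx":0,"dy":0,"dz":-0.18,"wx":0,"wy":0,"wz":0,"grip":0},
    {"dx":0,"dy":0,"dz":-0.18,"wx":0,"wy":0,"wz":0,"grip":0}
  ]
}}

```text
clock: 13.2
tool_pos: [0.4306, -0.1412, 0.2249]
tool_rot: [[-0.104, 0.815, 0.57], [0.995, 0.085, 0.059], [-0.0, 0.573, -0.819]]
wrist_force: [0.5, -0.3, -2.4]
gripper_width: 0.0354
gripper_force: 29.5
```

```bash
cat >> h.py <<'E'
DK=(.598,.264,np.radians(1.5))
def slot(k,z):
    l=[(.02,.045),(.02,-.045),(-.065,.1),(-.065,0),(-.065,-.1)][k]; c,n=np.cos(DK[2]),np.sin(DK[2])
    return (np.array([DK[0]+c*l[0]-n*l[1],DK[1]+n*l[0]+c*l[1],z]),Rt(DK[2],0))
E
python3 - <<'E'
from h import *
p=np.array(state()['tool_pos'])
rel([(p+[0.02,0.0,.19],Rt(.05,0)),slot(0,.41),slot(0,.235)])
E
```

```text
"dx": -0.0036, "dy": 0.2087, "dz": -0.2405, "wx": 0.1942, "wy": -0.0051, "wz": 0.0167
"dx": 0.7149, "dy": 0.4938, "dz": -0.0313, "wx": 0.1942, "wy": -0.0074, "wz": 0.0240
"dx": 0.7150, "dy": 0.3266, "dz": 0.2077, "wx": 0.1942, "wy": -0.0074, "wz": 0.0240
```

Emit:
{"name": "play_rows", "arguments": {
  "moves": [
    {"dx":0,"dy":0.05,"dz":-0.06,"wx":0.01,"wy":0,"wz":0,"grip":0},
    {"dx":-0.0036,"dy":0.1,"dz":-0.12,"wx":0.04,"wy":-0.0014,"wz":0.005,"grip":0},
    {"dx":-0.0036,"dy":0.2087,"dz":-0.2405,"wx":0.08,"wy":-0.002,"wz":0.008,"grip":0},
    {"dx":-0.0036,"dy":0.2087,"dz":-0.2405,"wx":0.12,"wy":-0.003,"wz":0.01,"grip":0},
    {"dx":-0.0036,"dy":0.2087,"dz":-0.2405,"wx":0.16,"wy":-0.004,"wz":0.014,"grip":0},
    {"dx":0.05,"dy":0.23,"dz":-0.225,"wx":0.1942,"wy":-0.005,"wz":0.017,"grip":0},
    {"dx":0.11,"dy":0.255,"dz":-0.208,"wx":0.1942,"wy":-0.005,"wz":0.017,"grip":0},
    {"dx":0.17,"dy":0.275,"dz":-0.19,"wx":0.1942,"wy":-0.006,"wz":0.018,"grip":0},
    {"dx":0.23,"dy":0.301,"dz":-0.172,"wx":0.1942,"wy":-0.006,"wz":0.02,"grip":0},
    {"dx":0.29,"dy":0.325,"dz":-0.155,"wx":0.1942,"wy":-0.007,"wz":0.022,"grip":0},
    {"dx":0.32,"dy":0.337,"dz":-0.146,"wx":0.1942,"wy":-0.0074,"wz":0.024,"grip":0},
    {"dx":0.33,"dy":0.341,"dz":-0.143,"wx":0.1942,"wy":-0.0074,"wz":0.024,"grip":0}
  ]
}}

```text
clock: 14.2
tool_pos: [0.5294, 0.0724, 0.4096]
tool_rot: [[-0.031, 0.999, -0.004], [1.0, 0.031, 0.001], [0.001, -0.004, -1.0]]
wrist_force: [0.0, -0.8, -2.2]
gripper_width: 0.0355
gripper_force: 29.7
```

Run:
```python
from h import *
print(state()['gripper_width'],state()['gripper_force'],state()['wrist_force'])
rel([slot(0,.41),slot(0,.235)])
```

```text
0.03545781622102501 29.723811149597168 [ 0.02847956 -0.84319155 -2.20164574]
"dx": 0.3905, "dy": 0.1580, "dz": -0.0007, "wx": -0.0011, "wy": -0.0003, "wz": 0.0017
"dx": 0.3901, "dy": 0.1591, "dz": 0.2909, "wx": -0.0011, "wy": -0.0003, "wz": 0.0017
```

Emit:
{"name": "play_rows", "arguments": {
  "moves": [
    {"dx":0.05,"dy":0.02,"dz":0,"wx":0,"wy":0,"wz":0,"grip":0},
    {"dx":0.11,"dy":0.044,"dz":0,"wx":0,"wy":0,"wz":0,"grip":0},
    {"dx":0.17,"dy":0.068,"dz":0,"wx":0,"wy":0,"wz":0,"grip":0},
    {"dx":0.23,"dy":0.093,"dz":0,"wx":0,"wy":0,"wz":0,"grip":0},
    {"dx":0.29,"dy":0.117,"dz":0,"wx":0,"wy":0,"wz":0,"grip":0},
    {"dx":0.35,"dy":0.141,"dz":0,"wx":0,"wy":0,"wz":0,"grip":0},
    {"dx":0.39,"dy":0.158,"dz":0.03,"wx":0,"wy":0,"wz":0,"grip":0},
    {"dx":0.39,"dy":0.159,"dz":0.09,"wx":0,"wy":0,"wz":0,"grip":0},
    {"dx":0.39,"dy":0.159,"dz":0.15,"wx":0,"wy":0,"wz":0,"grip":0},
    {"dx":0.39,"dy":0.159,"dz":0.21,"wx":0,"wy":0,"wz":0,"grip":0},
    {"dx":0.39,"dy":0.159,"dz":0.26,"wx":0,"wy":0,"wz":0,"grip":0},
    {"dx":0.39,"dy":0.159,"dz":0.2908,"wx":0,"wy":0,"wz":0,"grip":0}
  ]
}}

```text
clock: 15.2
tool_pos: [0.6151, 0.3036, 0.2319]
tool_rot: [[-0.027, 1.0, -0.006], [1.0, 0.027, -0.003], [-0.003, -0.006, -1.0]]
wrist_force: [0.1, 0.3, -2.8]
gripper_width: 0.0353
gripper_force: 29.7
```

Emit:
{"name": "play_rows", "arguments": {
  "moves": [
    {"dx":0,"dy":0,"dz":0.001,"wx":0,"wy":0,"wz":0,"grip":0},
    {"dx":0,"dy":0,"dz":0.002,"wx":0,"wy":0,"wz":0,"grip":0},
    {"dx":0,"dy":0,"dz":0.004,"wx":0,"wy":0,"wz":0,"grip":0},
    {"dx":0,"dy":0,"dz":0.006,"wx":0,"wy":0,"wz":0,"grip":0},
    {"dx":0,"dy":0,"dz":0.008,"wx":0,"wy":0,"wz":0,"grip":0},
    {"dx":0,"dy":0,"dz":0.01,"wx":0,"wy":0,"wz":0,"grip":0}
  ]
}}

```text
clock: 15.7
tool_pos: [0.6177, 0.3051, 0.2341]
tool_rot: [[-0.027, 1.0, 0.002], [1.0, 0.027, 0.001], [0.001, 0.002, -1.0]]
wrist_force: [-0.5, 0.4, -2.2]
gripper_width: 0.0354
gripper_force: 29.6
```

Emit:
{"name": "play_rows", "arguments": {
  "moves": [
    {"dx":0,"dy":0,"dz":0,"wx":0,"wy":0,"wz":0,"grip":0},
    {"dx":0,"dy":0,"dz":0,"wx":0,"wy":0,"wz":0,"grip":0},
    {"dx":0,"dy":0,"dz":0.002,"wx":0,"wy":0,"wz":0,"grip":0},
    {"dx":0,"dy":0,"dz":0.004,"wx":0,"wy":0,"wz":0,"grip":0},
    {"dx":0,"dy":0,"dz":0.006,"wx":0,"wy":0,"wz":0,"grip":0},
    {"dx":0,"dy":0,"dz":0.007,"wx":0,"wy":0,"wz":0,"grip":0},
    {"dx":0,"dy":0,"dz":0.008,"wx":0,"wy":0,"wz":0,"grip":0},
    {"dx":0,"dy":0,"dz":0.008,"wx":0,"wy":0,"wz":0,"grip":0}
  ]
}}

```text
clock: 16.37
tool_pos: [0.6168, 0.3048, 0.2277]
tool_rot: [[-0.027, 1.0, -0.0], [1.0, 0.027, 0.0], [0.0, -0.0, -1.0]]
wrist_force: [-0.3, -0.1, -2.1]
gripper_width: 0.0355
gripper_force: 29.6
```

Emit:
{"name": "play_rows", "arguments": {
  "moves": [
    {"dx":0,"dy":0,"dz":0.002,"wx":0,"wy":0,"wz":0,"grip":0},
    {"dx":0,"dy":0,"dz":0.004,"wx":0,"wy":0,"wz":0,"grip":0},
    {"dx":0,"dy":0,"dz":0.006,"wx":0,"wy":0,"wz":0,"grip":0},
    {"dx":0,"dy":0,"dz":0.007,"wx":0,"wy":0,"wz":0,"grip":0},
    {"dx":0,"dy":0,"dz":0.008,"wx":0,"wy":0,"wz":0,"grip":0},
    {"dx":0,"dy":0,"dz":0.008,"wx":0,"wy":0,"wz":0,"grip":0}
  ]
}}

```text
clock: 16.87
tool_pos: [0.6168, 0.3048, 0.223]
tool_rot: [[-0.027, 1.0, 0.0], [1.0, 0.027, 0.0], [0.0, 0.0, -1.0]]
wrist_force: [0.9, -0.1, -2.3]
gripper_width: 0.0356
gripper_force: 29.6
```

Emit:
{"name": "play_rows", "arguments": {
  "moves": [
    {"dx":0,"dy":0,"dz":0.001,"wx":0,"wy":0,"wz":0,"grip":0},
    {"dx":0,"dy":0,"dz":0.002,"wx":0,"wy":0,"wz":0,"grip":0},
    {"dx":0,"dy":0,"dz":0.003,"wx":0,"wy":0,"wz":0,"grip":0},
    {"dx":0,"dy":0,"dz":0.003,"wx":0,"wy":0,"wz":0,"grip":0},
    {"dx":0,"dy":0,"dz":0.003,"wx":0,"wy":0,"wz":0,"grip":0}
  ]
}}

```text
clock: 17.28
tool_pos: [0.6168, 0.3048, 0.2213]
tool_rot: [[-0.027, 1.0, 0.0], [1.0, 0.027, 0.0], [0.0, 0.0, -1.0]]
wrist_force: [0.2, -0.1, -2.5]
gripper_width: 0.0351
gripper_force: 29.6
```

Emit:
{"name": "play_rows", "arguments": {
  "moves": [
    {"dx":0,"dy":0,"dz":0.001,"wx":0,"wy":0,"wz":0,"grip":0},
    {"dx":0,"dy":0,"dz":0.002,"wx":0,"wy":0,"wz":0,"grip":0},
    {"dx":0,"dy":0,"dz":0.003,"wx":0,"wy":0,"wz":0,"grip":0},
    {"dx":0,"dy":0,"dz":0.003,"wx":0,"wy":0,"wz":0,"grip":0}
  ]
}}

```text
clock: 17.62
tool_pos: [0.617, 0.3048, 0.2201]
tool_rot: [[-0.027, 1.0, 0.001], [1.0, 0.027, 0.001], [0.0, 0.001, -1.0]]
wrist_force: [-0.6, -0.7, 1.1]
gripper_width: 0.0352
gripper_force: 30.1
```

Emit:
{"name": "play_rows", "arguments": {
  "moves": [
    {"dx":0,"dy":0,"dz":0,"wx":0,"wy":0,"wz":0,"grip":0.6},
    {"dx":0,"dy":0,"dz":0,"wx":0,"wy":0,"wz":0,"grip":0.8},
    {"dx":0,"dy":0,"dz":0,"wx":0,"wy":0,"wz":0,"grip":0.8},
    {"dx":0,"dy":0,"dz":0,"wx":0,"wy":0,"wz":0,"grip":0.8},
    {"dx":0,"dy":0,"dz":0,"wx":0,"wy":0,"wz":0,"grip":0.8},
    {"dx":0,"dy":0,"dz":-0.02,"wx":0,"wy":0,"wz":0,"grip":0.8},
    {"dx":0,"dy":0,"dz":-0.06,"wx":0,"wy":0,"wz":0,"grip":0.8},
    {"dx":0,"dy":0,"dz":-0.13,"wx":0,"wy":0,"wz":0,"grip":0.8},
    {"dx":0,"dy":0,"dz":-0.2,"wx":0,"wy":0,"wz":0,"grip":1},
    {"dx":0,"dy":0,"dz":-0.25,"wx":0,"wy":0,"wz":0,"grip":1},
    {"dx":0,"dy":0,"dz":-0.25,"wx":0,"wy":0,"wz":0,"grip":1},
    {"dx":0,"dy":0,"dz":-0.25,"wx":0,"wy":0,"wz":0,"grip":1}
  ]
}}

```text
clock: 18.62
tool_pos: [0.6179, 0.3053, 0.3724]
tool_rot: [[-0.027, 1.0, 0.005], [1.0, 0.027, 0.003], [0.002, 0.005, -1.0]]
wrist_force: [0.8, 0.9, -0.4]
gripper_width: 0.0855
gripper_force: 0.0
```

Run:
```python
from h import *
cv2.imwrite("pics/s6.png",np.hstack([read_camera("scene")[130:430,150:550],read_camera("side")[130:430,150:550]])[:,:,::-1])
rel(pick(1))
```

```text
"dx": -0.8462, "dy": -0.3266, "dz": 0.2202, "wx": -0.1946, "wy": 0.0077, "wz": -0.0244
"dx": -0.8372, "dy": -0.2131, "dz": 0.3826, "wx": -0.1946, "wy": 0.0077, "wz": -0.0244
```

View pics/s6.png

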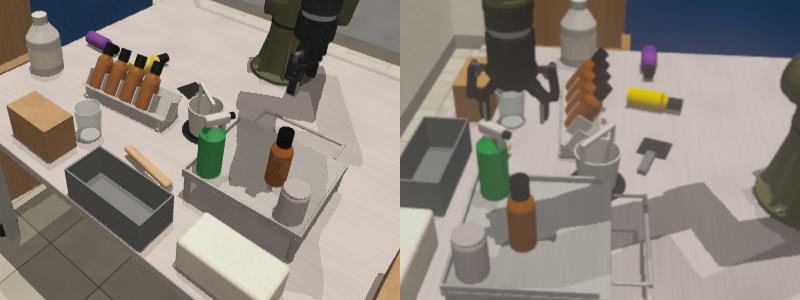

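The first bottle stands upright on the tier at (283,160) in the left half and (522,215) in the right. Four bottles remain in the rack.

Emit:
{"name": "play_rows", "arguments": {
  "moves": [
    {"dx":-0.05,"dy":-0.02,"dz":0,"wx":0,"wy":0,"wz":0,"grip":1},
    {"dx":-0.12,"dy":-0.045,"dz":0,"wx":0,"wy":0,"wz":0,"grip":1},
    {"dx":-0.18,"dy":-0.07,"dz":0,"wx":0,"wy":0,"wz":0,"grip":1},
    {"dx":-0.24,"dy":-0.093,"dz":0,"wx":0,"wy":0,"wz":0,"grip":1},
    {"dx":-0.3,"dy":-0.12,"dz":0,"wx":0,"wy":0,"wz":0,"grip":1},
    {"dx":-0.36,"dy":-0.14,"dz":0,"wx":0,"wy":0,"wz":0,"grip":1},
    {"dx":-0.42,"dy":-0.163,"dz":0,"wx":0,"wy":0,"wz":0,"grip":1},
    {"dx":-0.48,"dy":-0.187,"dz":0,"wx":-0.03,"wy":0.001,"wz":-0.004,"grip":1},
    {"dx":-0.54,"dy":-0.21,"dz":0.02,"wx":-0.06,"wy":0.002,"wz":-0.008,"grip":1},
    {"dx":-0.6,"dy":-0.235,"dz":0.05,"wx":-0.1,"wy":0.003,"wz":-0.012,"grip":1},
    {"dx":-0.66,"dy":-0.26,"dz":0.08,"wx":-0.14,"wy":0.005,"wz":-0.017,"grip":1},
    {"dx":-0.72,"dy":-0.28,"dz":0.12,"wx":-0.17,"wy":0.006,"wz":-0.02,"grip":1}
  ]
}}

```text
clock: 19.72
tool_pos: [0.4601, -0.1267, 0.2995]
tool_rot: [[-0.093, 0.854, 0.511], [0.996, 0.081, 0.047], [-0.001, 0.514, -0.858]]
wrist_force: [1.2, -1.1, -0.6]
gripper_width: 0.0856
gripper_force: 0.0
```

Run:
```python
from h import *
rel(pick(1))
```

```text
"dx": -0.1310, "dy": -0.1012, "dz": 0.0615, "wx": -0.0228, "wy": 0.0025, "wz": -0.0031
"dx": -0.1293, "dy": -0.0870, "dz": 0.2593, "wx": -0.0228, "wy": 0.0025, "wz": -0.0031
```

Emit:
{"name": "play_rows", "arguments": {
  "moves": [
    {"dx":-0.06,"dy":-0.05,"dz":0.03,"wx":-0.0228,"wy":0.0025,"wz":-0.0031,"grip":1},
    {"dx":-0.131,"dy":-0.1012,"dz":0.0615,"wx":-0.0228,"wy":0.0025,"wz":-0.0031,"grip":1},
    {"dx":-0.131,"dy":-0.1012,"dz":0.0615,"wx":-0.0228,"wy":0.0025,"wz":-0.0031,"grip":1},
    {"dx":-0.131,"dy":-0.1012,"dz":0.0615,"wx":-0.0228,"wy":0.0025,"wz":-0.0031,"grip":1},
    {"dx":-0.131,"dy":-0.1012,"dz":0.0615,"wx":-0.0228,"wy":0.0025,"wz":-0.0031,"grip":1},
    {"dx":-0.131,"dy":-0.1012,"dz":0.0615,"wx":-0.0228,"wy":0.0025,"wz":-0.0031,"grip":1},
    {"dx":-0.131,"dy":-0.1012,"dz":0.0615,"wx":-0.0228,"wy":0.0025,"wz":-0.0031,"grip":1}
  ]
}}

```text
clock: 20.3
tool_pos: [0.4365, -0.2067, 0.2384]
tool_rot: [[-0.105, 0.818, 0.565], [0.994, 0.085, 0.063], [0.003, 0.569, -0.823]]
wrist_force: [0.6, -0.2, 0.2]
gripper_width: 0.0854
gripper_force: 0.0
```

Run:
```python
from h import *
rel(pick(1))
```

```text
"dx": -0.0020, "dy": -0.0045, "dz": 0.0001, "wx": -0.0019, "wy": -0.0008, "wz": -0.0007
"dx": -0.0025, "dy": -0.0033, "dz": 0.1984, "wx": -0.0019, "wy": -0.0008, "wz": -0.0007
```

Emit:
{"name": "play_rows", "arguments": {
  "moves": [
    {"dx":-0.0025,"dy":-0.0035,"dz":0.05,"wx":-0.0019,"wy":-0.0008,"wz":-0.0007,"grip":1},
    {"dx":-0.0025,"dy":-0.0035,"dz":0.1,"wx":-0.0019,"wy":-0.0008,"wz":-0.0007,"grip":1},
    {"dx":-0.0025,"dy":-0.0035,"dz":0.15,"wx":-0.0019,"wy":-0.0008,"wz":-0.0007,"grip":1},
    {"dx":-0.0025,"dy":-0.0035,"dz":0.185,"wx":-0.0019,"wy":-0.0008,"wz":-0.0007,"grip":1},
    {"dx":-0.0025,"dy":-0.0035,"dz":0.1984,"wx":-0.0019,"wy":-0.0008,"wz":-0.0007,"grip":1},
    {"dx":-0.0025,"dy":-0.0035,"dz":0.1984,"wx":-0.0019,"wy":-0.0008,"wz":-0.0007,"grip":1},
    {"dx":-0.0025,"dy":-0.0035,"dz":0.1984,"wx":-0.0019,"wy":-0.0008,"wz":-0.0007,"grip":0.6},
    {"dx":-0.0025,"dy":-0.0035,"dz":0.1984,"wx":-0.0019,"wy":-0.0008,"wz":-0.0007,"grip":0.5},
    {"dx":-0.0025,"dy":-0.0035,"dz":0.1984,"wx":-0.0019,"wy":-0.0008,"wz":-0.0007,"grip":0.2},
    {"dx":-0.0025,"dy":-0.0035,"dz":0.1984,"wx":-0.0019,"wy":-0.0008,"wz":-0.0007,"grip":0},
    {"dx":-0.0025,"dy":-0.0035,"dz":0.1984,"wx":-0.0019,"wy":-0.0008,"wz":-0.0007,"grip":0},
    {"dx":-0.0025,"dy":-0.0035,"dz":0.1984,"wx":-0.0019,"wy":-0.0008,"wz":-0.0007,"grip":0}
  ],
  "force": 28
}}

```text
clock: 21.3
tool_pos: [0.5014, -0.2026, 0.1398]
tool_rot: [[-0.103, 0.815, 0.571], [0.995, 0.085, 0.058], [-0.001, 0.574, -0.819]]
wrist_force: [-6.2, -0.1, 6.3]
gripper_width: 0.0355
gripper_force: 26.9
```

Run:
```python
from h import *
rel(pick(1)[1:])
```

```text
"dx": 0.0026, "dy": 0.0010, "dz": 0.0017, "wx": 0.0000, "wy": 0.0008, "wz": -0.0006
```

Emit:
{"name": "play_rows", "arguments": {
  "moves": [
    {"dx":0,"dy":0,"dz":-0.02,"wx":0,"wy":0,"wz":0,"grip":0},
    {"dx":0,"dy":0,"dz":-0.05,"wx":0,"wy":0,"wz":0,"grip":0},
    {"dx":0,"dy":0,"dz":-0.09,"wx":0,"wy":0,"wz":0,"grip":0},
    {"dx":0,"dy":0,"dz":-0.13,"wx":0,"wy":0,"wz":0,"grip":0},
    {"dx":0,"dy":0,"dz":-0.17,"wx":0,"wy":0,"wz":0,"grip":0},
    {"dx":0,"dy":0.03,"dz":-0.22,"wx":0,"wy":0,"wz":0,"grip":0},
    {"dx":0,"dy":0.07,"dz":-0.27,"wx":0.02,"wy":0,"wz":0.002,"grip":0},
    {"dx":0,"dy":0.11,"dz":-0.31,"wx":0.05,"wy":-0.001,"wz":0.005,"grip":0},
    {"dx":0,"dy":0.15,"dz":-0.36,"wx":0.085,"wy":-0.002,"wz":0.008,"grip":0},
    {"dx":0,"dy":0.19,"dz":-0.4,"wx":0.12,"wy":-0.003,"wz":0.011,"grip":0},
    {"dx":0,"dy":0.2087,"dz":-0.4205,"wx":0.16,"wy":-0.004,"wz":0.014,"grip":0},
    {"dx":0,"dy":0.2087,"dz":-0.4205,"wx":0.194,"wy":-0.005,"wz":0.017,"grip":0}
  ]
}}

```text
clock: 22.3
tool_pos: [0.4616, -0.207, 0.4237]
tool_rot: [[-0.049, 0.999, 0.005], [0.999, 0.049, -0.004], [-0.004, 0.005, -1.0]]
wrist_force: [0.3, -0.2, -2.8]
gripper_width: 0.035
gripper_force: 29.5
```

Run:
```python
from h import *
rel([slot(1,.41),slot(1,.26)])
```

```text
"dx": 0.6971, "dy": 0.2973, "dz": 0.0212, "wx": 0.0015, "wy": 0.0013, "wz": 0.0074
"dx": 0.6981, "dy": 0.2962, "dz": 0.2712, "wx": 0.0015, "wy": 0.0013, "wz": 0.0074
```

Emit:
{"name": "play_rows", "arguments": {
  "moves": [
    {"dx":0.04,"dy":0.017,"dz":0,"wx":0,"wy":0,"wz":0,"grip":0},
    {"dx":0.1,"dy":0.043,"dz":0,"wx":0,"wy":0,"wz":0,"grip":0},
    {"dx":0.16,"dy":0.068,"dz":0,"wx":0,"wy":0,"wz":0,"grip":0},
    {"dx":0.22,"dy":0.094,"dz":0.005,"wx":0,"wy":0,"wz":0,"grip":0},
    {"dx":0.28,"dy":0.12,"dz":0.01,"wx":0,"wy":0,"wz":0,"grip":0},
    {"dx":0.34,"dy":0.145,"dz":0.015,"wx":0,"wy":0,"wz":0,"grip":0},
    {"dx":0.4,"dy":0.17,"dz":0.02,"wx":0,"wy":0,"wz":0.003,"grip":0},
    {"dx":0.46,"dy":0.196,"dz":0.02,"wx":0,"wy":0,"wz":0.005,"grip":0},
    {"dx":0.52,"dy":0.222,"dz":0.02,"wx":0,"wy":0,"wz":0.007,"grip":0},
    {"dx":0.58,"dy":0.247,"dz":0.02,"wx":0.0015,"wy":0.0013,"wz":0.0074,"grip":0},
    {"dx":0.64,"dy":0.273,"dz":0.02,"wx":0.0015,"wy":0.0013,"wz":0.0074,"grip":0},
    {"dx":0.68,"dy":0.29,"dz":0.02,"wx":0.0015,"wy":0.0013,"wz":0.0074,"grip":0}
  ]
}}

```text
clock: 23.3
tool_pos: [0.6139, 0.213, 0.4055]
tool_rot: [[-0.028, 1.0, -0.005], [1.0, 0.028, 0.006], [0.006, -0.005, -1.0]]
wrist_force: [-0.4, -1.1, -2.7]
gripper_width: 0.0352
gripper_force: 29.2
```

Run:
```python
from h import *
rel([slot(1,.26)])
```

```text
"dx": 0.0091, "dy": 0.0101, "dz": 0.2425, "wx": -0.0014, "wy": -0.0021, "wz": 0.0005
```

Emit:
{"name": "play_rows", "arguments": {
  "moves": [
    {"dx":0.012,"dy":0.008,"dz":0.03,"wx":0,"wy":0,"wz":0,"grip":0},
    {"dx":0.012,"dy":0.008,"dz":0.08,"wx":0,"wy":0,"wz":0,"grip":0},
    {"dx":0.012,"dy":0.008,"dz":0.13,"wx":0,"wy":0,"wz":0,"grip":0},
    {"dx":0.012,"dy":0.008,"dz":0.18,"wx":0,"wy":0,"wz":0,"grip":0},
    {"dx":0.012,"dy":0.008,"dz":0.22,"wx":0,"wy":0,"wz":0,"grip":0},
    {"dx":0.012,"dy":0.008,"dz":0.24,"wx":0,"wy":0,"wz":0,"grip":0},
    {"dx":0.012,"dy":0.008,"dz":0.255,"wx":0,"wy":0,"wz":0,"grip":0},
    {"dx":0.012,"dy":0.008,"dz":0.265,"wx":0,"wy":0,"wz":0,"grip":0},
    {"dx":0.012,"dy":0.008,"dz":0.275,"wx":0,"wy":0,"wz":0,"grip":0},
    {"dx":0.012,"dy":0.008,"dz":0.28,"wx":0,"wy":0,"wz":0,"grip":0},
    {"dx":0.012,"dy":0.008,"dz":0.28,"wx":0,"wy":0,"wz":0,"grip":0},
    {"dx":0.012,"dy":0.008,"dz":0.28,"wx":0,"wy":0,"wz":0,"grip":0}
  ]
}}

```text
clock: 24.3
tool_pos: [0.6178, 0.2182, 0.2388]
tool_rot: [[-0.026, 1.0, -0.003], [1.0, 0.026, 0.006], [0.006, -0.003, -1.0]]
wrist_force: [0.1, -0.4, -1.3]
gripper_width: 0.0352
gripper_force: 29.4
```

Emit:
{"name": "play_rows", "arguments": {
  "moves": [
    {"dx":0,"dy":0,"dz":0.005,"wx":-0.001,"wy":-0.002,"wz":0,"grip":0},
    {"dx":0,"dy":0,"dz":0.011,"wx":-0.001,"wy":-0.002,"wz":0,"grip":0},
    {"dx":0,"dy":0,"dz":0.017,"wx":-0.001,"wy":-0.002,"wz":0,"grip":0},
    {"dx":0,"dy":0,"dz":0.021,"wx":-0.001,"wy":-0.002,"wz":0,"grip":0},
    {"dx":0,"dy":0,"dz":0.0235,"wx":-0.001,"wy":-0.002,"wz":0,"grip":0},
    {"dx":0,"dy":0,"dz":0.0255,"wx":-0.001,"wy":-0.002,"wz":0,"grip":0},
    {"dx":0,"dy":0,"dz":0.0255,"wx":-0.001,"wy":-0.002,"wz":0,"grip":0},
    {"dx":0,"dy":0,"dz":0.0255,"wx":-0.001,"wy":-0.002,"wz":0,"grip":0}
  ]
}}

```text
clock: 24.97
tool_pos: [0.6173, 0.2181, 0.2228]
tool_rot: [[-0.026, 1.0, -0.001], [1.0, 0.026, -0.001], [-0.001, -0.001, -1.0]]
wrist_force: [0.1, 1.0, -1.9]
gripper_width: 0.0356
gripper_force: 29.4
```

Emit:
{"name": "play_rows", "arguments": {
  "moves": [
    {"dx":0,"dy":0,"dz":0.001,"wx":0,"wy":0,"wz":0,"grip":0},
    {"dx":0,"dy":0,"dz":0.002,"wx":0,"wy":0,"wz":0,"grip":0},
    {"dx":0,"dy":0,"dz":0.003,"wx":0,"wy":0,"wz":0,"grip":0},
    {"dx":0,"dy":0,"dz":0.003,"wx":0,"wy":0,"wz":0,"grip":0}
  ]
}}

```text
clock: 25.3
tool_pos: [0.6173, 0.2181, 0.2209]
tool_rot: [[-0.026, 1.0, -0.001], [1.0, 0.026, -0.001], [-0.001, -0.001, -1.0]]
wrist_force: [0.7, 0.1, -1.8]
gripper_width: 0.0354
gripper_force: 29.4
```

Emit:
{"name": "play_rows", "arguments": {
  "moves": [
    {"dx":0,"dy":0,"dz":0.001,"wx":0,"wy":0,"wz":0,"grip":0},
    {"dx":0,"dy":0,"dz":0.002,"wx":0,"wy":0,"wz":0,"grip":0},
    {"dx":0,"dy":0,"dz":0.002,"wx":0,"wy":0,"wz":0,"grip":0},
    {"dx":0,"dy":0,"dz":0.002,"wx":0,"wy":0,"wz":0,"grip":0}
  ]
}}

```text
clock: 25.63
tool_pos: [0.6175, 0.2181, 0.2205]
tool_rot: [[-0.026, 1.0, -0.0], [1.0, 0.026, -0.001], [-0.001, -0.0, -1.0]]
wrist_force: [-2.2, -1.7, 3.8]
gripper_width: 0.0349
gripper_force: 30.0
```

Emit:
{"name": "play_rows", "arguments": {
  "moves": [
    {"dx":0,"dy":0,"dz":0,"wx":0,"wy":0,"wz":0,"grip":0.6},
    {"dx":0,"dy":0,"dz":0,"wx":0,"wy":0,"wz":0,"grip":0.8},
    {"dx":0,"dy":0,"dz":0,"wx":0,"wy":0,"wz":0,"grip":0.8},
    {"dx":0,"dy":0,"dz":0,"wx":0,"wy":0,"wz":0,"grip":0.8},
    {"dx":0,"dy":0,"dz":0,"wx":0,"wy":0,"wz":0,"grip":0.8},
    {"dx":0,"dy":0,"dz":-0.02,"wx":0,"wy":0,"wz":0,"grip":0.8},
    {"dx":0,"dy":0,"dz":-0.06,"wx":0,"wy":0,"wz":0,"grip":0.8},
    {"dx":0,"dy":0,"dz":-0.12,"wx":0,"wy":0,"wz":0,"grip":0.8},
    {"dx":0,"dy":0,"dz":-0.18,"wx":0,"wy":0,"wz":0,"grip":1},
    {"dx":-0.05,"dy":-0.02,"dz":-0.23,"wx":0,"wy":0,"wz":0,"grip":1},
    {"dx":-0.11,"dy":-0.04,"dz":-0.25,"wx":0,"wy":0,"wz":0,"grip":1},
    {"dx":-0.17,"dy":-0.06,"dz":-0.25,"wx":0,"wy":0,"wz":0,"grip":1}
  ]
}}

```text
clock: 26.63
tool_pos: [0.5852, 0.1152, 0.3738]
tool_rot: [[-0.028, 1.0, 0.005], [1.0, 0.028, -0.0], [-0.0, 0.005, -1.0]]
wrist_force: [0.4, -0.2, 0.3]
gripper_width: 0.0854
gripper_force: 0.0
```

Run:
```python
from h import *
rel(pick(0))
```

```text
"dx": -0.6412, "dy": -0.2593, "dz": 0.2272, "wx": -0.1926, "wy": 0.0077, "wz": -0.0239
"dx": -0.6324, "dy": -0.1467, "dz": 0.3902, "wx": -0.1926, "wy": 0.0077, "wz": -0.0239
```

Emit:
{"name": "play_rows", "arguments": {
  "moves": [
    {"dx":-0.06,"dy":-0.024,"dz":0,"wx":0,"wy":0,"wz":0,"grip":1},
    {"dx":-0.12,"dy":-0.05,"dz":0,"wx":0,"wy":0,"wz":0,"grip":1},
    {"dx":-0.18,"dy":-0.073,"dz":0.01,"wx":0,"wy":0,"wz":0,"grip":1},
    {"dx":-0.24,"dy":-0.097,"dz":0.02,"wx":0,"wy":0,"wz":0,"grip":1},
    {"dx":-0.3,"dy":-0.12,"dz":0.03,"wx":-0.03,"wy":0.001,"wz":-0.004,"grip":1},
    {"dx":-0.36,"dy":-0.146,"dz":0.05,"wx":-0.06,"wy":0.002,"wz":-0.008,"grip":1},
    {"dx":-0.42,"dy":-0.17,"dz":0.07,"wx":-0.09,"wy":0.003,"wz":-0.012,"grip":1},
    {"dx":-0.48,"dy":-0.194,"dz":0.1,"wx":-0.12,"wy":0.005,"wz":-0.015,"grip":1},
    {"dx":-0.53,"dy":-0.215,"dz":0.13,"wx":-0.15,"wy":0.006,"wz":-0.018,"grip":1},
    {"dx":-0.58,"dy":-0.235,"dz":0.17,"wx":-0.18,"wy":0.007,"wz":-0.022,"grip":1},
    {"dx":-0.62,"dy":-0.25,"dz":0.21,"wx":-0.1926,"wy":0.0077,"wz":-0.0239,"grip":1},
    {"dx":-0.6412,"dy":-0.2593,"dz":0.2272,"wx":-0.1926,"wy":0.0077,"wz":-0.0239,"grip":1}
  ]
}}

```text
clock: 27.63
tool_pos: [0.4342, -0.2743, 0.2299]
tool_rot: [[-0.099, 0.82, 0.564], [0.995, 0.08, 0.058], [0.002, 0.567, -0.824]]
wrist_force: [0.1, 0.3, -0.8]
gripper_width: 0.0856
gripper_force: 0.0
```

Emit:
{"name": "play_rows", "arguments": {
  "moves": [
    {"dx":0,"dy":0,"dz":0,"wx":0,"wy":0,"wz":0,"grip":1},
    {"dx":0,"dy":0,"dz":0,"wx":0,"wy":0,"wz":0,"grip":1},
    {"dx":0,"dy":0,"dz":0,"wx":0,"wy":0,"wz":0,"grip":1},
    {"dx":0,"dy":0,"dz":0,"wx":0,"wy":0,"wz":0,"grip":1}
  ]
}}

```text
clock: 27.97
tool_pos: [0.4399, -0.2731, 0.2356]
tool_rot: [[-0.106, 0.817, 0.566], [0.994, 0.088, 0.059], [-0.002, 0.569, -0.822]]
wrist_force: [-0.3, -0.1, 0.8]
gripper_width: 0.0856
gripper_force: 0.0
```

Run:
```python
from h import *
rel(pick(0))
```

```text
"dx": -0.0014, "dy": 0.0031, "dz": -0.0002, "wx": -0.0016, "wy": 0.0005, "wz": 0.0003
"dx": -0.0011, "dy": 0.0041, "dz": 0.1981, "wx": -0.0016, "wy": 0.0005, "wz": 0.0003
```

Emit:
{"name": "play_rows", "arguments": {
  "moves": [
    {"dx":-0.0011,"dy":0.004,"dz":0.05,"wx":-0.0016,"wy":0.0005,"wz":0.0003,"grip":1},
    {"dx":-0.0011,"dy":0.004,"dz":0.1,"wx":-0.0016,"wy":0.0005,"wz":0.0003,"grip":1},
    {"dx":-0.0011,"dy":0.004,"dz":0.15,"wx":-0.0016,"wy":0.0005,"wz":0.0003,"grip":1},
    {"dx":-0.0011,"dy":0.004,"dz":0.185,"wx":-0.0016,"wy":0.0005,"wz":0.0003,"grip":1},
    {"dx":-0.0011,"dy":0.004,"dz":0.1981,"wx":-0.0016,"wy":0.0005,"wz":0.0003,"grip":1},
    {"dx":-0.0011,"dy":0.004,"dz":0.1981,"wx":-0.0016,"wy":0.0005,"wz":0.0003,"grip":1},
    {"dx":-0.0011,"dy":0.004,"dz":0.1981,"wx":-0.0016,"wy":0.0005,"wz":0.0003,"grip":0.6},
    {"dx":-0.0011,"dy":0.004,"dz":0.1981,"wx":-0.0016,"wy":0.0005,"wz":0.0003,"grip":0.5},
    {"dx":-0.0011,"dy":0.004,"dz":0.1981,"wx":-0.0016,"wy":0.0005,"wz":0.0003,"grip":0.2},
    {"dx":-0.0011,"dy":0.004,"dz":0.1981,"wx":-0.0016,"wy":0.0005,"wz":0.0003,"grip":0},
    {"dx":-0.0011,"dy":0.004,"dz":0.1981,"wx":-0.0016,"wy":0.0005,"wz":0.0003,"grip":0},
    {"dx":-0.0011,"dy":0.004,"dz":0.1981,"wx":-0.0016,"wy":0.0005,"wz":0.0003,"grip":0}
  ],
  "force": 28
}}

```text
clock: 28.97
tool_pos: [0.5077, -0.2677, 0.1388]
tool_rot: [[-0.103, 0.815, 0.57], [0.995, 0.084, 0.059], [0.0, 0.573, -0.82]]
wrist_force: [-5.6, -0.4, 5.5]
gripper_width: 0.0351
gripper_force: 27.3
```

Run:
```python
from h import *
rel(pick(0)[1:])
```

```text
"dx": 0.0017, "dy": 0.0028, "dz": 0.0009, "wx": -0.0002, "wy": 0.0005, "wz": -0.0008
```

Emit:
{"name": "play_rows", "arguments": {
  "moves": [
    {"dx":0,"dy":0,"dz":-0.02,"wx":0,"wy":0,"wz":0,"grip":0},
    {"dx":0,"dy":0,"dz":-0.05,"wx":0,"wy":0,"wz":0,"grip":0},
    {"dx":0,"dy":0,"dz":-0.09,"wx":0,"wy":0,"wz":0,"grip":0},
    {"dx":0,"dy":0,"dz":-0.13,"wx":0,"wy":0,"wz":0,"grip":0},
    {"dx":0,"dy":0,"dz":-0.17,"wx":0,"wy":0,"wz":0,"grip":0},
    {"dx":0,"dy":0.03,"dz":-0.22,"wx":0,"wy":0,"wz":0,"grip":0},
    {"dx":0,"dy":0.07,"dz":-0.27,"wx":0.02,"wy":0,"wz":0.002,"grip":0},
    {"dx":0,"dy":0.11,"dz":-0.31,"wx":0.05,"wy":-0.001,"wz":0.005,"grip":0},
    {"dx":0,"dy":0.15,"dz":-0.36,"wx":0.085,"wy":-0.002,"wz":0.008,"grip":0},
    {"dx":0,"dy":0.19,"dz":-0.4,"wx":0.12,"wy":-0.003,"wz":0.011,"grip":0},
    {"dx":0,"dy":0.2087,"dz":-0.4205,"wx":0.16,"wy":-0.004,"wz":0.014,"grip":0},
    {"dx":0,"dy":0.2087,"dz":-0.4205,"wx":0.194,"wy":-0.005,"wz":0.017,"grip":0}
  ]
}}

```text
clock: 29.97
tool_pos: [0.4678, -0.2724, 0.4227]
tool_rot: [[-0.049, 0.999, 0.003], [0.999, 0.049, -0.004], [-0.004, 0.003, -1.0]]
wrist_force: [-0.7, -0.8, -1.8]
gripper_width: 0.0357
gripper_force: 29.4
```

Run:
```python
from h import *
rel([slot(2,.41)])
```

```text
"dx": 1.0515, "dy": 0.1561, "dz": 0.0176, "wx": 0.0010, "wy": 0.0012, "wz": 0.0073
```

Emit:
{"name": "play_rows", "arguments": {
  "moves": [
    {"dx":0.04,"dy":0.006,"dz":0,"wx":0,"wy":0,"wz":0,"grip":0},
    {"dx":0.1,"dy":0.015,"dz":0,"wx":0,"wy":0,"wz":0,"grip":0},
    {"dx":0.16,"dy":0.024,"dz":0,"wx":0,"wy":0,"wz":0,"grip":0},
    {"dx":0.225,"dy":0.033,"dz":0,"wx":0,"wy":0,"wz":0,"grip":0},
    {"dx":0.29,"dy":0.043,"dz":0,"wx":0,"wy":0,"wz":0,"grip":0},
    {"dx":0.355,"dy":0.053,"dz":0,"wx":0,"wy":0,"wz":0,"grip":0},
    {"dx":0.42,"dy":0.062,"dz":0,"wx":0,"wy":0,"wz":0,"grip":0},
    {"dx":0.485,"dy":0.072,"dz":0,"wx":0,"wy":0,"wz":0,"grip":0},
    {"dx":0.55,"dy":0.082,"dz":0.005,"wx":0,"wy":0,"wz":0.002,"grip":0},
    {"dx":0.615,"dy":0.091,"dz":0.01,"wx":0,"wy":0,"wz":0.004,"grip":0},
    {"dx":0.68,"dy":0.101,"dz":0.015,"wx":0,"wy":0,"wz":0.006,"grip":0},
    {"dx":0.74,"dy":0.11,"dz":0.0176,"wx":0.001,"wy":0.0012,"wz":0.0073,"grip":0}
  ]
}}

```text
clock: 30.97
tool_pos: [0.5099, 0.1771, 0.4068]
tool_rot: [[-0.026, 1.0, -0.004], [1.0, 0.026, 0.007], [0.007, -0.003, -1.0]]
wrist_force: [1.6, -0.3, -1.5]
gripper_width: 0.0352
gripper_force: 29.2
```

Run:
```python
from h import *
rel([slot(2,.41),slot(2,.24)])
```

```text
"dx": 0.3076, "dy": 0.0424, "dz": -0.0034, "wx": -0.0011, "wy": -0.0022, "wz": 0.0001
"dx": 0.3057, "dy": 0.0433, "dz": 0.2800, "wx": -0.0011, "wy": -0.0022, "wz": 0.0001
```

Emit:
{"name": "play_rows", "arguments": {
  "moves": [
    {"dx":0.06,"dy":0.008,"dz":0,"wx":0,"wy":0,"wz":0,"grip":0},
    {"dx":0.12,"dy":0.016,"dz":0,"wx":0,"wy":0,"wz":0,"grip":0},
    {"dx":0.18,"dy":0.025,"dz":0,"wx":0,"wy":0,"wz":0,"grip":0},
    {"dx":0.24,"dy":0.034,"dz":0,"wx":0,"wy":0,"wz":0,"grip":0},
    {"dx":0.29,"dy":0.041,"dz":0.02,"wx":-0.0011,"wy":-0.0022,"wz":0,"grip":0},
    {"dx":0.306,"dy":0.0433,"dz":0.06,"wx":-0.0011,"wy":-0.0022,"wz":0,"grip":0},
    {"dx":0.306,"dy":0.0433,"dz":0.11,"wx":-0.0011,"wy":-0.0022,"wz":0,"grip":0},
    {"dx":0.306,"dy":0.0433,"dz":0.16,"wx":-0.0011,"wy":-0.0022,"wz":0,"grip":0},
    {"dx":0.306,"dy":0.0433,"dz":0.205,"wx":-0.0011,"wy":-0.0022,"wz":0,"grip":0},
    {"dx":0.306,"dy":0.0433,"dz":0.24,"wx":-0.0011,"wy":-0.0022,"wz":0,"grip":0},
    {"dx":0.306,"dy":0.0433,"dz":0.265,"wx":-0.0011,"wy":-0.0022,"wz":0,"grip":0},
    {"dx":0.306,"dy":0.0433,"dz":0.275,"wx":-0.0011,"wy":-0.0022,"wz":0,"grip":0}
  ]
}}

```text
clock: 31.97
tool_pos: [0.5296, 0.3591, 0.2399]
tool_rot: [[-0.026, 1.0, -0.004], [1.0, 0.026, -0.003], [-0.003, -0.004, -1.0]]
wrist_force: [0.7, -0.1, -2.1]
gripper_width: 0.0351
gripper_force: 29.1
```

Emit:
{"name": "play_rows", "arguments": {
  "moves": [
    {"dx":0,"dy":0,"dz":0,"wx":0,"wy":0,"wz":0,"grip":0},
    {"dx":0,"dy":0,"dz":0,"wx":0,"wy":0,"wz":0,"grip":0},
    {"dx":0,"dy":0,"dz":0,"wx":0,"wy":0,"wz":0,"grip":0},
    {"dx":0,"dy":0,"dz":0,"wx":0,"wy":0,"wz":0,"grip":0},
    {"dx":0,"dy":0,"dz":0,"wx":0,"wy":0,"wz":0,"grip":0}
  ]
}}

```text
clock: 32.38
tool_pos: [0.5315, 0.3607, 0.2442]
tool_rot: [[-0.026, 1.0, 0.002], [1.0, 0.026, 0.001], [0.001, 0.002, -1.0]]
wrist_force: [-0.2, -0.5, -1.7]
gripper_width: 0.0353
gripper_force: 29.1
```

Emit:
{"name": "play_rows", "arguments": {
  "moves": [
    {"dx":0,"dy":0,"dz":0.008,"wx":0,"wy":0,"wz":0,"grip":0},
    {"dx":0,"dy":0,"dz":0.017,"wx":0,"wy":0,"wz":0,"grip":0},
    {"dx":0,"dy":0,"dz":0.025,"wx":0,"wy":0,"wz":0,"grip":0},
    {"dx":0,"dy":0,"dz":0.031,"wx":0,"wy":0,"wz":0,"grip":0},
    {"dx":0,"dy":0,"dz":0.034,"wx":0,"wy":0,"wz":0,"grip":0},
    {"dx":0,"dy":0,"dz":0.036,"wx":0,"wy":0,"wz":0,"grip":0},
    {"dx":0,"dy":0,"dz":0.0372,"wx":0,"wy":0,"wz":0,"grip":0},
    {"dx":0,"dy":0,"dz":0.0382,"wx":0,"wy":0,"wz":0,"grip":0},
    {"dx":0,"dy":0,"dz":0.0392,"wx":0,"wy":0,"wz":0,"grip":0},
    {"dx":0,"dy":0,"dz":0.04,"wx":0,"wy":0,"wz":0,"grip":0},
    {"dx":0,"dy":0,"dz":0.0405,"wx":0,"wy":0,"wz":0,"grip":0},
    {"dx":0,"dy":0,"dz":0.0405,"wx":0,"wy":0,"wz":0,"grip":0}
  ]
}}

```text
clock: 33.38
tool_pos: [0.5311, 0.3604, 0.2198]
tool_rot: [[-0.026, 1.0, 0.001], [1.0, 0.026, 0.0], [0.0, 0.001, -1.0]]
wrist_force: [-2.1, -1.5, 5.3]
gripper_width: 0.0352
gripper_force: 29.9
```

Emit:
{"name": "play_rows", "arguments": {
  "moves": [
    {"dx":0,"dy":0,"dz":0,"wx":0,"wy":0,"wz":0,"grip":0.6},
    {"dx":0,"dy":0,"dz":0,"wx":0,"wy":0,"wz":0,"grip":0.8},
    {"dx":0,"dy":0,"dz":0,"wx":0,"wy":0,"wz":0,"grip":0.8},
    {"dx":0,"dy":0,"dz":0,"wx":0,"wy":0,"wz":0,"grip":0.8},
    {"dx":0,"dy":0,"dz":0,"wx":0,"wy":0,"wz":0,"grip":0.8},
    {"dx":0,"dy":0,"dz":-0.02,"wx":0,"wy":0,"wz":0,"grip":0.8},
    {"dx":0,"dy":0,"dz":-0.06,"wx":0,"wy":0,"wz":0,"grip":0.8},
    {"dx":0,"dy":0,"dz":-0.12,"wx":0,"wy":0,"wz":0,"grip":0.8},
    {"dx":0,"dy":0,"dz":-0.18,"wx":0,"wy":0,"wz":0,"grip":1},
    {"dx":-0.05,"dy":0,"dz":-0.23,"wx":0,"wy":0,"wz":0,"grip":1},
    {"dx":-0.11,"dy":0,"dz":-0.25,"wx":0,"wy":0,"wz":0,"grip":1},
    {"dx":-0.17,"dy":0,"dz":-0.25,"wx":0,"wy":0,"wz":0,"grip":1}
  ]
}}

```text
clock: 34.38
tool_pos: [0.5348, 0.2586, 0.3726]
tool_rot: [[-0.028, 1.0, 0.006], [1.0, 0.028, 0.002], [0.002, 0.006, -1.0]]
wrist_force: [0.8, -1.1, -0.7]
gripper_width: 0.0853
gripper_force: 0.0
```

Run:
```python
from h import *
rel(pick(-1))
for n in("scene","side"):
    read_camera(n); print(n,[(onz(n,d["xy"],.09).round(3),round(d["confidence"],2)) for d in landmark_of("bottle1",n)], [onz(n,d["xy"],.003).round(3) for d in landmark_of("bucket",n)])
```

```text
"dx": -0.9926, "dy": -0.1737, "dz": 0.2235, "wx": -0.1925, "wy": 0.0070, "wz": -0.0241
"dx": -0.9841, "dy": -0.0612, "dz": 0.3867, "wx": -0.1925, "wy": 0.0070, "wz": -0.0241
scene [(array([ 0.482, -0.325,  0.09 ]), 0.96), (array([ 0.435, -0.605,  0.09 ]), 0.89), (array([0.616, 0.215, 0.09 ]), 0.88), (array([0.536, 0.353, 0.09 ]), 0.78), (array([ 0.638, -0.265,  0.09 ]), 0.72), (array([0.627, 0.304, 0.09 ]), 0.71), (array([ 0.643, -0.325,  0.09 ]), 0.58), (array([0.447, 0.256, 0.09 ]), 0.32)] [array([0.488, 0.002, 0.003])]
side [(array([ 0.364, -0.557,  0.09 ]), 0.88), (array([0.53 , 0.358, 0.09 ]), 0.85), (array([0.62 , 0.292, 0.09 ]), 0.79), (array([ 0.423, -0.284,  0.09 ]), 0.66), (array([0.616, 0.208, 0.09 ]), 0.63), (array([ 0.576, -0.225,  0.09 ]), 0.6), (array([ 0.586, -0.308,  0.09 ]), 0.59)] [array([ 0.494, -0.003,  0.003]), array([ 0.572, -0.256,  0.003])]
```

Emit:
{"name": "play_rows", "arguments": {
  "moves": [
    {"dx":-0.06,"dy":-0.01,"dz":0,"wx":0,"wy":0,"wz":0,"grip":1},
    {"dx":-0.125,"dy":-0.022,"dz":0,"wx":0,"wy":0,"wz":0,"grip":1},
    {"dx":-0.19,"dy":-0.033,"dz":0,"wx":0,"wy":0,"wz":0,"grip":1},
    {"dx":-0.255,"dy":-0.045,"dz":0,"wx":0,"wy":0,"wz":0,"grip":1},
    {"dx":-0.32,"dy":-0.056,"dz":0,"wx":0,"wy":0,"wz":0,"grip":1},
    {"dx":-0.385,"dy":-0.067,"dz":0,"wx":0,"wy":0,"wz":0,"grip":1},
    {"dx":-0.45,"dy":-0.08,"dz":0,"wx":0,"wy":0,"wz":0,"grip":1},
    {"dx":-0.515,"dy":-0.09,"dz":0.01,"wx":-0.02,"wy":0,"wz":-0.003,"grip":1},
    {"dx":-0.58,"dy":-0.1,"dz":0.02,"wx":-0.05,"wy":0.002,"wz":-0.006,"grip":1},
    {"dx":-0.645,"dy":-0.113,"dz":0.04,"wx":-0.08,"wy":0.003,"wz":-0.01,"grip":1},
    {"dx":-0.71,"dy":-0.124,"dz":0.06,"wx":-0.11,"wy":0.004,"wz":-0.013,"grip":1},
    {"dx":-0.77,"dy":-0.135,"dz":0.08,"wx":-0.14,"wy":0.005,"wz":-0.017,"grip":1}
  ]
}}

```text
clock: 35.68
tool_pos: [0.4653, -0.2065, 0.3214]
tool_rot: [[-0.085, 0.899, 0.43], [0.996, 0.076, 0.036], [-0.0, 0.432, -0.902]]
wrist_force: [0.5, -1.1, -0.3]
gripper_width: 0.0858
gripper_force: 0.0
```

Run:
```python
from h import *
rel(pick(-1))
```

```text
"dx": -0.2184, "dy": -0.1030, "dz": 0.1070, "wx": -0.0524, "wy": 0.0034, "wz": -0.0059
"dx": -0.2159, "dy": -0.0705, "dz": 0.3027, "wx": -0.0524, "wy": 0.0034, "wz": -0.0059
```

Emit:
{"name": "play_rows", "arguments": {
  "moves": [
    {"dx":-0.06,"dy":-0.03,"dz":0.02,"wx":-0.02,"wy":0.001,"wz":-0.002,"grip":1},
    {"dx":-0.12,"dy":-0.06,"dz":0.05,"wx":-0.04,"wy":0.002,"wz":-0.004,"grip":1},
    {"dx":-0.18,"dy":-0.09,"dz":0.085,"wx":-0.0524,"wy":0.0034,"wz":-0.0059,"grip":1},
    {"dx":-0.2184,"dy":-0.103,"dz":0.107,"wx":-0.0524,"wy":0.0034,"wz":-0.0059,"grip":1},
    {"dx":-0.2184,"dy":-0.103,"dz":0.107,"wx":-0.0524,"wy":0.0034,"wz":-0.0059,"grip":1},
    {"dx":-0.2184,"dy":-0.103,"dz":0.107,"wx":-0.0524,"wy":0.0034,"wz":-0.0059,"grip":1},
    {"dx":-0.2184,"dy":-0.103,"dz":0.107,"wx":-0.0524,"wy":0.0034,"wz":-0.0059,"grip":1},
    {"dx":-0.2184,"dy":-0.103,"dz":0.107,"wx":-0.0524,"wy":0.0034,"wz":-0.0059,"grip":1},
    {"dx":-0.2184,"dy":-0.103,"dz":0.107,"wx":-0.0524,"wy":0.0034,"wz":-0.0059,"grip":1}
  ]
}}

```text
clock: 36.43
tool_pos: [0.4481, -0.3373, 0.2373]
tool_rot: [[-0.105, 0.818, 0.566], [0.994, 0.085, 0.061], [0.002, 0.569, -0.822]]
wrist_force: [0.1, 0.9, -0.1]
gripper_width: 0.0852
gripper_force: 0.0
```

Run:
```python
from h import *
rel(pick(-1))
```

```text
"dx": -0.0035, "dy": -0.0004, "dz": 0.0009, "wx": -0.0016, "wy": -0.0003, "wz": -0.0005
"dx": -0.0036, "dy": 0.0007, "dz": 0.1992, "wx": -0.0016, "wy": -0.0003, "wz": -0.0005
```

Emit:
{"name": "play_rows", "arguments": {
  "moves": [
    {"dx":-0.0036,"dy":0.0007,"dz":0.05,"wx":-0.0016,"wy":-0.0003,"wz":-0.0005,"grip":1},
    {"dx":-0.0036,"dy":0.0007,"dz":0.1,"wx":-0.0016,"wy":-0.0003,"wz":-0.0005,"grip":1},
    {"dx":-0.0036,"dy":0.0007,"dz":0.15,"wx":-0.0016,"wy":-0.0003,"wz":-0.0005,"grip":1},
    {"dx":-0.0036,"dy":0.0007,"dz":0.185,"wx":-0.0016,"wy":-0.0003,"wz":-0.0005,"grip":1},
    {"dx":-0.0036,"dy":0.0007,"dz":0.1992,"wx":-0.0016,"wy":-0.0003,"wz":-0.0005,"grip":1},
    {"dx":-0.0036,"dy":0.0007,"dz":0.1992,"wx":-0.0016,"wy":-0.0003,"wz":-0.0005,"grip":1},
    {"dx":-0.0036,"dy":0.0007,"dz":0.1992,"wx":-0.0016,"wy":-0.0003,"wz":-0.0005,"grip":0.6},
    {"dx":-0.0036,"dy":0.0007,"dz":0.1992,"wx":-0.0016,"wy":-0.0003,"wz":-0.0005,"grip":0.5},
    {"dx":-0.0036,"dy":0.0007,"dz":0.1992,"wx":-0.0016,"wy":-0.0003,"wz":-0.0005,"grip":0.2},
    {"dx":-0.0036,"dy":0.0007,"dz":0.1992,"wx":-0.0016,"wy":-0.0003,"wz":-0.0005,"grip":0},
    {"dx":-0.0036,"dy":0.0007,"dz":0.1992,"wx":-0.0016,"wy":-0.0003,"wz":-0.0005,"grip":0},
    {"dx":-0.0036,"dy":0.0007,"dz":0.1992,"wx":-0.0016,"wy":-0.0003,"wz":-0.0005,"grip":0}
  ],
  "force": 28
}}

```text
clock: 37.43
tool_pos: [0.5148, -0.334, 0.1391]
tool_rot: [[-0.102, 0.815, 0.57], [0.995, 0.084, 0.059], [0.0, 0.573, -0.82]]
wrist_force: [-5.6, -0.1, 4.6]
gripper_width: 0.0358
gripper_force: 27.0
```

Run:
```python
from h import *
rel(pick(-1)[1:])
```

```text
"dx": 0.0028, "dy": 0.0025, "dz": 0.0012, "wx": -0.0003, "wy": 0.0007, "wz": -0.0010
```

Emit:
{"name": "play_rows", "arguments": {
  "moves": [
    {"dx":0,"dy":0,"dz":-0.02,"wx":0,"wy":0,"wz":0,"grip":0},
    {"dx":0,"dy":0,"dz":-0.05,"wx":0,"wy":0,"wz":0,"grip":0},
    {"dx":0,"dy":0,"dz":-0.09,"wx":0,"wy":0,"wz":0,"grip":0},
    {"dx":0,"dy":0,"dz":-0.13,"wx":0,"wy":0,"wz":0,"grip":0},
    {"dx":0,"dy":0,"dz":-0.17,"wx":0,"wy":0,"wz":0,"grip":0},
    {"dx":0,"dy":0.03,"dz":-0.22,"wx":0,"wy":0,"wz":0,"grip":0},
    {"dx":0,"dy":0.07,"dz":-0.27,"wx":0.02,"wy":0,"wz":0.002,"grip":0},
    {"dx":0,"dy":0.11,"dz":-0.31,"wx":0.05,"wy":-0.001,"wz":0.005,"grip":0},
    {"dx":0,"dy":0.15,"dz":-0.36,"wx":0.085,"wy":-0.002,"wz":0.008,"grip":0},
    {"dx":0,"dy":0.19,"dz":-0.4,"wx":0.12,"wy":-0.003,"wz":0.011,"grip":0},
    {"dx":0,"dy":0.2087,"dz":-0.4205,"wx":0.16,"wy":-0.004,"wz":0.014,"grip":0},
    {"dx":0,"dy":0.2087,"dz":-0.4205,"wx":0.194,"wy":-0.005,"wz":0.017,"grip":0}
  ]
}}

```text
clock: 38.43
tool_pos: [0.4748, -0.3386, 0.4234]
tool_rot: [[-0.049, 0.999, 0.003], [0.999, 0.049, -0.005], [-0.005, 0.003, -1.0]]
wrist_force: [0.6, -1.0, -2.2]
gripper_width: 0.0355
gripper_force: 29.4
```

Run:
```python
from h import *
rel([slot(3,.41)])
```

```text
"dx": 0.9957, "dy": 0.1456, "dz": 0.0179, "wx": 0.0010, "wy": 0.0016, "wz": 0.0072
```

Emit:
{"name": "play_rows", "arguments": {
  "moves": [
    {"dx":0.04,"dy":0.006,"dz":0,"wx":0,"wy":0,"wz":0,"grip":0},
    {"dx":0.1,"dy":0.015,"dz":0,"wx":0,"wy":0,"wz":0,"grip":0},
    {"dx":0.16,"dy":0.024,"dz":0,"wx":0,"wy":0,"wz":0,"grip":0},
    {"dx":0.225,"dy":0.033,"dz":0,"wx":0,"wy":0,"wz":0,"grip":0},
    {"dx":0.29,"dy":0.043,"dz":0,"wx":0,"wy":0,"wz":0,"grip":0},
    {"dx":0.355,"dy":0.052,"dz":0,"wx":0,"wy":0,"wz":0,"grip":0},
    {"dx":0.42,"dy":0.061,"dz":0,"wx":0,"wy":0,"wz":0,"grip":0},
    {"dx":0.485,"dy":0.071,"dz":0,"wx":0,"wy":0,"wz":0,"grip":0},
    {"dx":0.55,"dy":0.08,"dz":0.005,"wx":0,"wy":0,"wz":0.002,"grip":0},
    {"dx":0.615,"dy":0.09,"dz":0.01,"wx":0,"wy":0,"wz":0.004,"grip":0},
    {"dx":0.68,"dy":0.1,"dz":0.015,"wx":0,"wy":0,"wz":0.006,"grip":0},
    {"dx":0.74,"dy":0.109,"dz":0.0176,"wx":0.001,"wy":0.0012,"wz":0.0073,"grip":0}
  ]
}}

```text
clock: 39.43
tool_pos: [0.5167, 0.111, 0.4072]
tool_rot: [[-0.026, 1.0, -0.003], [1.0, 0.026, 0.007], [0.007, -0.003, -1.0]]
wrist_force: [1.3, -0.4, -2.1]
gripper_width: 0.0347
gripper_force: 28.8
```

Run:
```python
from h import *
rel([slot(3,.41),slot(3,.24)])
```

```text
"dx": 0.2515, "dy": 0.0337, "dz": -0.0031, "wx": -0.0010, "wy": -0.0022, "wz": -0.0001
"dx": 0.2496, "dy": 0.0346, "dz": 0.2802, "wx": -0.0010, "wy": -0.0022, "wz": -0.0001
```

Emit:
{"name": "play_rows", "arguments": {
  "moves": [
    {"dx":0.06,"dy":0.008,"dz":0,"wx":0,"wy":0,"wz":0,"grip":0},
    {"dx":0.12,"dy":0.016,"dz":0,"wx":0,"wy":0,"wz":0,"grip":0},
    {"dx":0.18,"dy":0.025,"dz":0,"wx":0,"wy":0,"wz":0,"grip":0},
    {"dx":0.23,"dy":0.032,"dz":0.01,"wx":0,"wy":0,"wz":0,"grip":0},
    {"dx":0.25,"dy":0.0346,"dz":0.05,"wx":-0.001,"wy":-0.0022,"wz":0,"grip":0},
    {"dx":0.25,"dy":0.0346,"dz":0.1,"wx":-0.001,"wy":-0.0022,"wz":0,"grip":0},
    {"dx":0.25,"dy":0.0346,"dz":0.15,"wx":-0.001,"wy":-0.0022,"wz":0,"grip":0},
    {"dx":0.25,"dy":0.0346,"dz":0.2,"wx":-0.001,"wy":-0.0022,"wz":0,"grip":0},
    {"dx":0.25,"dy":0.0346,"dz":0.24,"wx":-0.001,"wy":-0.0022,"wz":0,"grip":0},
    {"dx":0.25,"dy":0.0346,"dz":0.265,"wx":-0.001,"wy":-0.0022,"wz":0,"grip":0},
    {"dx":0.25,"dy":0.0346,"dz":0.275,"wx":-0.001,"wy":-0.0022,"wz":0,"grip":0},
    {"dx":0.25,"dy":0.0346,"dz":0.275,"wx":-0.001,"wy":-0.0022,"wz":0,"grip":0}
  ]
}}

```text
clock: 40.43
tool_pos: [0.5326, 0.2597, 0.2415]
tool_rot: [[-0.025, 1.0, -0.003], [1.0, 0.025, -0.002], [-0.002, -0.003, -1.0]]
wrist_force: [-1.0, -0.4, -1.7]
gripper_width: 0.0355
gripper_force: 28.8
```

Emit:
{"name": "play_rows", "arguments": {
  "moves": [
    {"dx":0,"dy":0,"dz":0,"wx":0,"wy":0,"wz":0,"grip":0},
    {"dx":0,"dy":0,"dz":0,"wx":0,"wy":0,"wz":0,"grip":0},
    {"dx":0,"dy":0,"dz":0,"wx":0,"wy":0,"wz":0,"grip":0},
    {"dx":0,"dy":0,"dz":0,"wx":0,"wy":0,"wz":0,"grip":0},
    {"dx":0,"dy":0,"dz":0,"wx":0,"wy":0,"wz":0,"grip":0}
  ]
}}

```text
clock: 40.85
tool_pos: [0.5339, 0.2606, 0.2438]
tool_rot: [[-0.026, 1.0, 0.001], [1.0, 0.026, -0.0], [-0.0, 0.001, -1.0]]
wrist_force: [-0.5, 0.1, -1.1]
gripper_width: 0.0354
gripper_force: 28.8
```

Same settle height as before, so the same soft descent to about 0.220.

Emit:
{"name": "play_rows", "arguments": {
  "moves": [
    {"dx":0,"dy":0,"dz":0.008,"wx":0,"wy":0,"wz":0,"grip":0},
    {"dx":0,"dy":0,"dz":0.017,"wx":0,"wy":0,"wz":0,"grip":0},
    {"dx":0,"dy":0,"dz":0.025,"wx":0,"wy":0,"wz":0,"grip":0},
    {"dx":0,"dy":0,"dz":0.03,"wx":0,"wy":0,"wz":0,"grip":0},
    {"dx":0,"dy":0,"dz":0.033,"wx":0,"wy":0,"wz":0,"grip":0},
    {"dx":0,"dy":0,"dz":0.035,"wx":0,"wy":0,"wz":0,"grip":0},
    {"dx":0,"dy":0,"dz":0.0365,"wx":0,"wy":0,"wz":0,"grip":0},
    {"dx":0,"dy":0,"dz":0.0375,"wx":0,"wy":0,"wz":0,"grip":0},
    {"dx":0,"dy":0,"dz":0.0385,"wx":0,"wy":0,"wz":0,"grip":0},
    {"dx":0,"dy":0,"dz":0.0393,"wx":0,"wy":0,"wz":0,"grip":0},
    {"dx":0,"dy":0,"dz":0.0398,"wx":0,"wy":0,"wz":0,"grip":0},
    {"dx":0,"dy":0,"dz":0.0398,"wx":0,"wy":0,"wz":0,"grip":0}
  ]
}}

```text
clock: 41.85
tool_pos: [0.5337, 0.2604, 0.2197]
tool_rot: [[-0.026, 1.0, 0.001], [1.0, 0.026, -0.0], [-0.0, 0.001, -1.0]]
wrist_force: [-1.1, -0.9, 3.6]
gripper_width: 0.0356
gripper_force: 29.3
```

Emit:
{"name": "play_rows", "arguments": {
  "moves": [
    {"dx":0,"dy":0,"dz":0,"wx":0,"wy":0,"wz":0,"grip":0.6},
    {"dx":0,"dy":0,"dz":0,"wx":0,"wy":0,"wz":0,"grip":0.8},
    {"dx":0,"dy":0,"dz":0,"wx":0,"wy":0,"wz":0,"grip":0.8},
    {"dx":0,"dy":0,"dz":0,"wx":0,"wy":0,"wz":0,"grip":0.8},
    {"dx":0,"dy":0,"dz":0,"wx":0,"wy":0,"wz":0,"grip":0.8},
    {"dx":0,"dy":0,"dz":-0.02,"wx":0,"wy":0,"wz":0,"grip":0.8},
    {"dx":0,"dy":0,"dz":-0.06,"wx":0,"wy":0,"wz":0,"grip":0.8},
    {"dx":0,"dy":0,"dz":-0.12,"wx":0,"wy":0,"wz":0,"grip":0.8},
    {"dx":0,"dy":0,"dz":-0.18,"wx":0,"wy":0,"wz":0,"grip":1},
    {"dx":-0.05,"dy":0,"dz":-0.23,"wx":0,"wy":0,"wz":0,"grip":1},
    {"dx":-0.11,"dy":0,"dz":-0.25,"wx":0,"wy":0,"wz":0,"grip":1},
    {"dx":-0.17,"dy":0,"dz":-0.25,"wx":0,"wy":0,"wz":0,"grip":1}
  ]
}}

```text
clock: 42.85
tool_pos: [0.5376, 0.1584, 0.3732]
tool_rot: [[-0.028, 1.0, 0.006], [1.0, 0.028, 0.001], [0.001, 0.006, -1.0]]
wrist_force: [0.1, -0.7, 0.2]
gripper_width: 0.0856
gripper_force: 0.0
```

Run:
```python
from h import *
rel(pick(-2))
```

```text
"dx": -0.9350, "dy": -0.1647, "dz": 0.2256, "wx": -0.1924, "wy": 0.0074, "wz": -0.0241
"dx": -0.9263, "dy": -0.0523, "dz": 0.3887, "wx": -0.1924, "wy": 0.0074, "wz": -0.0241
```

Emit:
{"name": "play_rows", "arguments": {
  "moves": [
    {"dx":-0.06,"dy":-0.01,"dz":0,"wx":0,"wy":0,"wz":0,"grip":1},
    {"dx":-0.125,"dy":-0.022,"dz":0,"wx":0,"wy":0,"wz":0,"grip":1},
    {"dx":-0.19,"dy":-0.033,"dz":0,"wx":0,"wy":0,"wz":0,"grip":1},
    {"dx":-0.255,"dy":-0.045,"dz":0,"wx":0,"wy":0,"wz":0,"grip":1},
    {"dx":-0.32,"dy":-0.056,"dz":0,"wx":0,"wy":0,"wz":0,"grip":1},
    {"dx":-0.385,"dy":-0.067,"dz":0,"wx":0,"wy":0,"wz":0,"grip":1},
    {"dx":-0.45,"dy":-0.08,"dz":0,"wx":0,"wy":0,"wz":0,"grip":1},
    {"dx":-0.515,"dy":-0.09,"dz":0.01,"wx":-0.02,"wy":0,"wz":-0.003,"grip":1},
    {"dx":-0.58,"dy":-0.1,"dz":0.02,"wx":-0.05,"wy":0.002,"wz":-0.006,"grip":1},
    {"dx":-0.645,"dy":-0.113,"dz":0.04,"wx":-0.08,"wy":0.003,"wz":-0.01,"grip":1},
    {"dx":-0.71,"dy":-0.124,"dz":0.06,"wx":-0.11,"wy":0.004,"wz":-0.013,"grip":1},
    {"dx":-0.77,"dy":-0.135,"dz":0.08,"wx":-0.14,"wy":0.005,"wz":-0.017,"grip":1}
  ]
}}

```text
clock: 43.85
tool_pos: [0.4667, -0.3077, 0.3227]
tool_rot: [[-0.081, 0.899, 0.431], [0.997, 0.074, 0.034], [-0.001, 0.432, -0.902]]
wrist_force: [2.1, -0.7, -0.3]
gripper_width: 0.0858
gripper_force: 0.0
```

Run:
```python
from h import *
rel(pick(-2))
```

```text
"dx": -0.1599, "dy": -0.0909, "dz": 0.1155, "wx": -0.0523, "wy": 0.0043, "wz": -0.0065
"dx": -0.1569, "dy": -0.0585, "dz": 0.3111, "wx": -0.0523, "wy": 0.0043, "wz": -0.0065
```

Emit:
{"name": "play_rows", "arguments": {
  "moves": [
    {"dx":-0.05,"dy":-0.03,"dz":0.03,"wx":-0.02,"wy":0.002,"wz":-0.002,"grip":1},
    {"dx":-0.1,"dy":-0.06,"dz":0.07,"wx":-0.04,"wy":0.003,"wz":-0.005,"grip":1},
    {"dx":-0.15,"dy":-0.085,"dz":0.105,"wx":-0.0523,"wy":0.0043,"wz":-0.0065,"grip":1},
    {"dx":-0.1599,"dy":-0.0909,"dz":0.1155,"wx":-0.0523,"wy":0.0043,"wz":-0.0065,"grip":1},
    {"dx":-0.1599,"dy":-0.0909,"dz":0.1155,"wx":-0.0523,"wy":0.0043,"wz":-0.0065,"grip":1},
    {"dx":-0.1599,"dy":-0.0909,"dz":0.1155,"wx":-0.0523,"wy":0.0043,"wz":-0.0065,"grip":1},
    {"dx":-0.1599,"dy":-0.0909,"dz":0.1155,"wx":-0.0523,"wy":0.0043,"wz":-0.0065,"grip":1},
    {"dx":-0.1599,"dy":-0.0909,"dz":0.1155,"wx":-0.0523,"wy":0.0043,"wz":-0.0065,"grip":1},
    {"dx":-0.1599,"dy":-0.0909,"dz":0.1155,"wx":-0.0523,"wy":0.0043,"wz":-0.0065,"grip":1}
  ]
}}

```text
clock: 44.6
tool_pos: [0.4564, -0.4019, 0.2373]
tool_rot: [[-0.107, 0.818, 0.566], [0.994, 0.087, 0.063], [0.002, 0.569, -0.822]]
wrist_force: [-0.0, -0.9, -0.7]
gripper_width: 0.0855
gripper_force: 0.0
```

Run:
```python
from h import *
rel(pick(-2))
```

```text
"dx": -0.0050, "dy": -0.0024, "dz": -0.0006, "wx": -0.0017, "wy": -0.0008, "wz": 0.0001
"dx": -0.0055, "dy": -0.0013, "dz": 0.1977, "wx": -0.0017, "wy": -0.0008, "wz": 0.0001
```

Emit:
{"name": "play_rows", "arguments": {
  "moves": [
    {"dx":-0.0045,"dy":-0.0013,"dz":0.05,"wx":-0.0017,"wy":-0.0008,"wz":0,"grip":1},
    {"dx":-0.0045,"dy":-0.0013,"dz":0.1,"wx":-0.0017,"wy":-0.0008,"wz":0,"grip":1},
    {"dx":-0.0045,"dy":-0.0013,"dz":0.15,"wx":-0.0017,"wy":-0.0008,"wz":0,"grip":1},
    {"dx":-0.0045,"dy":-0.0013,"dz":0.185,"wx":-0.0017,"wy":-0.0008,"wz":0,"grip":1},
    {"dx":-0.0045,"dy":-0.0013,"dz":0.1977,"wx":-0.0017,"wy":-0.0008,"wz":0,"grip":1},
    {"dx":-0.0045,"dy":-0.0013,"dz":0.1977,"wx":-0.0017,"wy":-0.0008,"wz":0,"grip":1},
    {"dx":-0.0045,"dy":-0.0013,"dz":0.1977,"wx":-0.0017,"wy":-0.0008,"wz":0,"grip":0.6},
    {"dx":-0.0045,"dy":-0.0013,"dz":0.1977,"wx":-0.0017,"wy":-0.0008,"wz":0,"grip":0.5},
    {"dx":-0.0045,"dy":-0.0013,"dz":0.1977,"wx":-0.0017,"wy":-0.0008,"wz":0,"grip":0.2},
    {"dx":-0.0045,"dy":-0.0013,"dz":0.1977,"wx":-0.0017,"wy":-0.0008,"wz":0,"grip":0},
    {"dx":-0.0045,"dy":-0.0013,"dz":0.1977,"wx":-0.0017,"wy":-0.0008,"wz":0,"grip":0},
    {"dx":-0.0045,"dy":-0.0013,"dz":0.1977,"wx":-0.0017,"wy":-0.0008,"wz":0,"grip":0}
  ],
  "force": 28
}}

```text
clock: 45.6
tool_pos: [0.5214, -0.3987, 0.1384]
tool_rot: [[-0.103, 0.815, 0.57], [0.995, 0.084, 0.059], [0.001, 0.573, -0.82]]
wrist_force: [-5.2, -1.3, 6.0]
gripper_width: 0.0355
gripper_force: 27.2
```

Run:
```python
from h import *
rel(pick(-2)[1:])
```

```text
"dx": 0.0012, "dy": 0.0035, "dz": 0.0005, "wx": -0.0003, "wy": 0.0004, "wz": -0.0010
```

Emit:
{"name": "play_rows", "arguments": {
  "moves": [
    {"dx":0,"dy":0,"dz":-0.02,"wx":0,"wy":0,"wz":0,"grip":0},
    {"dx":0,"dy":0,"dz":-0.05,"wx":0,"wy":0,"wz":0,"grip":0},
    {"dx":0,"dy":0,"dz":-0.09,"wx":0,"wy":0,"wz":0,"grip":0},
    {"dx":0,"dy":0,"dz":-0.13,"wx":0,"wy":0,"wz":0,"grip":0},
    {"dx":0,"dy":0,"dz":-0.17,"wx":0,"wy":0,"wz":0,"grip":0},
    {"dx":0,"dy":0.03,"dz":-0.22,"wx":0,"wy":0,"wz":0,"grip":0},
    {"dx":0,"dy":0.07,"dz":-0.27,"wx":0.02,"wy":0,"wz":0.002,"grip":0},
    {"dx":0,"dy":0.11,"dz":-0.31,"wx":0.05,"wy":-0.001,"wz":0.005,"grip":0},
    {"dx":0,"dy":0.15,"dz":-0.36,"wx":0.085,"wy":-0.002,"wz":0.008,"grip":0},
    {"dx":0,"dy":0.19,"dz":-0.4,"wx":0.12,"wy":-0.003,"wz":0.011,"grip":0},
    {"dx":0,"dy":0.2087,"dz":-0.4205,"wx":0.16,"wy":-0.004,"wz":0.014,"grip":0},
    {"dx":0,"dy":0.2087,"dz":-0.4205,"wx":0.194,"wy":-0.005,"wz":0.017,"grip":0}
  ]
}}

```text
clock: 46.6
tool_pos: [0.4812, -0.4033, 0.4228]
tool_rot: [[-0.049, 0.999, 0.003], [0.999, 0.049, -0.004], [-0.005, 0.002, -1.0]]
wrist_force: [-0.3, -0.5, -3.3]
gripper_width: 0.0354
gripper_force: 29.5
```

Run:
```python
from h import *
rel([slot(4,.41)])
```

```text
"dx": 0.9373, "dy": 0.1367, "dz": 0.0174, "wx": 0.0008, "wy": 0.0014, "wz": 0.0073
```

Emit:
{"name": "play_rows", "arguments": {
  "moves": [
    {"dx":0.04,"dy":0.006,"dz":0,"wx":0,"wy":0,"wz":0,"grip":0},
    {"dx":0.1,"dy":0.015,"dz":0,"wx":0,"wy":0,"wz":0,"grip":0},
    {"dx":0.16,"dy":0.024,"dz":0,"wx":0,"wy":0,"wz":0,"grip":0},
    {"dx":0.225,"dy":0.033,"dz":0,"wx":0,"wy":0,"wz":0,"grip":0},
    {"dx":0.29,"dy":0.043,"dz":0,"wx":0,"wy":0,"wz":0,"grip":0},
    {"dx":0.355,"dy":0.052,"dz":0,"wx":0,"wy":0,"wz":0,"grip":0},
    {"dx":0.42,"dy":0.061,"dz":0,"wx":0,"wy":0,"wz":0,"grip":0},
    {"dx":0.485,"dy":0.071,"dz":0,"wx":0,"wy":0,"wz":0,"grip":0},
    {"dx":0.55,"dy":0.08,"dz":0.005,"wx":0,"wy":0,"wz":0.002,"grip":0},
    {"dx":0.615,"dy":0.09,"dz":0.01,"wx":0,"wy":0,"wz":0.004,"grip":0},
    {"dx":0.68,"dy":0.1,"dz":0.015,"wx":0,"wy":0,"wz":0.006,"grip":0},
    {"dx":0.74,"dy":0.109,"dz":0.0176,"wx":0.001,"wy":0.0012,"wz":0.0073,"grip":0}
  ]
}}

```text
clock: 47.6
tool_pos: [0.5232, 0.0462, 0.4065]
tool_rot: [[-0.026, 1.0, -0.004], [1.0, 0.026, 0.008], [0.008, -0.004, -1.0]]
wrist_force: [1.0, -0.5, -1.6]
gripper_width: 0.0354
gripper_force: 29.1
```

Run:
```python
from h import *
rel([slot(4,.41),slot(4,.24)])
```

```text
"dx": 0.1930, "dy": 0.0258, "dz": -0.0043, "wx": -0.0011, "wy": -0.0025, "wz": -0.0000
"dx": 0.1908, "dy": 0.0268, "dz": 0.2790, "wx": -0.0011, "wy": -0.0025, "wz": -0.0000
```

Emit:
{"name": "play_rows", "arguments": {
  "moves": [
    {"dx":0.06,"dy":0.008,"dz":0,"wx":0,"wy":0,"wz":0,"grip":0},
    {"dx":0.12,"dy":0.016,"dz":0,"wx":0,"wy":0,"wz":0,"grip":0},
    {"dx":0.17,"dy":0.024,"dz":0.01,"wx":0,"wy":0,"wz":0,"grip":0},
    {"dx":0.191,"dy":0.0268,"dz":0.05,"wx":-0.001,"wy":-0.0023,"wz":0,"grip":0},
    {"dx":0.191,"dy":0.0268,"dz":0.1,"wx":-0.001,"wy":-0.0023,"wz":0,"grip":0},
    {"dx":0.191,"dy":0.0268,"dz":0.15,"wx":-0.001,"wy":-0.0023,"wz":0,"grip":0},
    {"dx":0.191,"dy":0.0268,"dz":0.2,"wx":-0.001,"wy":-0.0023,"wz":0,"grip":0},
    {"dx":0.191,"dy":0.0268,"dz":0.24,"wx":-0.001,"wy":-0.0023,"wz":0,"grip":0},
    {"dx":0.191,"dy":0.0268,"dz":0.265,"wx":-0.001,"wy":-0.0023,"wz":0,"grip":0},
    {"dx":0.191,"dy":0.0268,"dz":0.275,"wx":-0.001,"wy":-0.0023,"wz":0,"grip":0},
    {"dx":0.191,"dy":0.0268,"dz":0.275,"wx":-0.001,"wy":-0.0023,"wz":0,"grip":0},
    {"dx":0.191,"dy":0.0268,"dz":0.275,"wx":-0.001,"wy":-0.0023,"wz":0,"grip":0}
  ]
}}

```text
clock: 48.6
tool_pos: [0.5364, 0.1601, 0.2431]
tool_rot: [[-0.026, 1.0, 0.0], [1.0, 0.026, 0.0], [0.0, 0.0, -1.0]]
wrist_force: [0.1, 0.2, -2.0]
gripper_width: 0.0354
gripper_force: 29.0
```

Emit:
{"name": "play_rows", "arguments": {
  "moves": [
    {"dx":0,"dy":0,"dz":0,"wx":0,"wy":0,"wz":0,"grip":0},
    {"dx":0,"dy":0,"dz":0,"wx":0,"wy":0,"wz":0,"grip":0},
    {"dx":0,"dy":0,"dz":0,"wx":0,"wy":0,"wz":0,"grip":0},
    {"dx":0,"dy":0,"dz":0,"wx":0,"wy":0,"wz":0,"grip":0},
    {"dx":0,"dy":0,"dz":0,"wx":0,"wy":0,"wz":0,"grip":0}
  ]
}}

```text
clock: 49.02
tool_pos: [0.5365, 0.1602, 0.2429]
tool_rot: [[-0.026, 1.0, 0.0], [1.0, 0.026, 0.0], [0.0, 0.0, -1.0]]
wrist_force: [0.2, 0.7, -2.9]
gripper_width: 0.0354
gripper_force: 29.0
```

Emit:
{"name": "play_rows", "arguments": {
  "moves": [
    {"dx":0,"dy":0,"dz":0.008,"wx":0,"wy":0,"wz":0,"grip":0},
    {"dx":0,"dy":0,"dz":0.017,"wx":0,"wy":0,"wz":0,"grip":0},
    {"dx":0,"dy":0,"dz":0.024,"wx":0,"wy":0,"wz":0,"grip":0},
    {"dx":0,"dy":0,"dz":0.029,"wx":0,"wy":0,"wz":0,"grip":0},
    {"dx":0,"dy":0,"dz":0.032,"wx":0,"wy":0,"wz":0,"grip":0},
    {"dx":0,"dy":0,"dz":0.034,"wx":0,"wy":0,"wz":0,"grip":0},
    {"dx":0,"dy":0,"dz":0.0355,"wx":0,"wy":0,"wz":0,"grip":0},
    {"dx":0,"dy":0,"dz":0.0365,"wx":0,"wy":0,"wz":0,"grip":0},
    {"dx":0,"dy":0,"dz":0.0375,"wx":0,"wy":0,"wz":0,"grip":0},
    {"dx":0,"dy":0,"dz":0.0382,"wx":0,"wy":0,"wz":0,"grip":0},
    {"dx":0,"dy":0,"dz":0.0386,"wx":0,"wy":0,"wz":0,"grip":0},
    {"dx":0,"dy":0,"dz":0.0386,"wx":0,"wy":0,"wz":0,"grip":0}
  ]
}}

```text
clock: 50.02
tool_pos: [0.5363, 0.1602, 0.2194]
tool_rot: [[-0.026, 1.0, -0.0], [1.0, 0.026, -0.0], [-0.0, -0.0, -1.0]]
wrist_force: [1.7, 0.4, -1.7]
gripper_width: 0.0352
gripper_force: 29.1
```

Emit:
{"name": "play_rows", "arguments": {
  "moves": [
    {"dx":0,"dy":0,"dz":0.0008,"wx":0,"wy":0,"wz":0,"grip":0},
    {"dx":0,"dy":0,"dz":0.0015,"wx":0,"wy":0,"wz":0,"grip":0},
    {"dx":0,"dy":0,"dz":0.0015,"wx":0,"wy":0,"wz":0,"grip":0}
  ]
}}

```text
clock: 50.27
tool_pos: [0.5364, 0.1601, 0.219]
tool_rot: [[-0.026, 1.0, 0.0], [1.0, 0.026, 0.0], [0.0, 0.0, -1.0]]
wrist_force: [-0.5, -0.6, 2.9]
gripper_width: 0.0349
gripper_force: 29.7
```

Emit:
{"name": "play_rows", "arguments": {
  "moves": [
    {"dx":0,"dy":0,"dz":0,"wx":0,"wy":0,"wz":0,"grip":0.6},
    {"dx":0,"dy":0,"dz":0,"wx":0,"wy":0,"wz":0,"grip":0.8},
    {"dx":0,"dy":0,"dz":0,"wx":0,"wy":0,"wz":0,"grip":0.8},
    {"dx":0,"dy":0,"dz":0,"wx":0,"wy":0,"wz":0,"grip":0.8},
    {"dx":0,"dy":0,"dz":0,"wx":0,"wy":0,"wz":0,"grip":0.8},
    {"dx":0,"dy":0,"dz":-0.02,"wx":0,"wy":0,"wz":0,"grip":0.8},
    {"dx":0,"dy":0,"dz":-0.06,"wx":0,"wy":0,"wz":0,"grip":0.8},
    {"dx":0,"dy":0,"dz":-0.12,"wx":0,"wy":0,"wz":0,"grip":0.8},
    {"dx":0,"dy":0,"dz":-0.18,"wx":0,"wy":0,"wz":0,"grip":1},
    {"dx":0,"dy":0,"dz":-0.24,"wx":0,"wy":0,"wz":0,"grip":1},
    {"dx":0,"dy":0,"dz":-0.3,"wx":0,"wy":0,"wz":0,"grip":1},
    {"dx":0.03,"dy":-0.03,"dz":-0.32,"wx":0,"wy":0,"wz":0,"grip":1}
  ]
}}

```text
clock: 51.27
tool_pos: [0.5207, 0.1764, 0.4152]
tool_rot: [[-0.023, 1.0, 0.007], [1.0, 0.023, 0.001], [0.0, 0.007, -1.0]]
wrist_force: [-1.5, 0.6, -0.3]
gripper_width: 0.0855
gripper_force: 0.0
```

Emit:
{"name": "play_rows", "arguments": {
  "moves": [
    {"dx":0.05,"dy":-0.045,"dz":0,"wx":0,"wy":0,"wz":0,"grip":0.6},
    {"dx":0.1,"dy":-0.09,"dz":0,"wx":0,"wy":0,"wz":0,"grip":0.6},
    {"dx":0.15,"dy":-0.135,"dz":0,"wx":0,"wy":0,"wz":0,"grip":0.6},
    {"dx":0.19,"dy":-0.18,"dz":0,"wx":0,"wy":0,"wz":0,"grip":0.6},
    {"dx":0.19,"dy":-0.18,"dz":0,"wx":0,"wy":0,"wz":0,"grip":0.6},
    {"dx":0.19,"dy":-0.18,"dz":0,"wx":0,"wy":0,"wz":0,"grip":0.6},
    {"dx":0.19,"dy":-0.18,"dz":0,"wx":0,"wy":0,"wz":0,"grip":0.6},
    {"dx":0.19,"dy":-0.18,"dz":0,"wx":0,"wy":0,"wz":0,"grip":0.6},
    {"dx":0.19,"dy":-0.18,"dz":0,"wx":0,"wy":0,"wz":0,"grip":0.6}
  ]
}}

```text
clock: 52.02
tool_pos: [0.4077, 0.2881, 0.4103]
tool_rot: [[-0.024, 1.0, -0.0], [1.0, 0.024, -0.0], [-0.0, -0.0, -1.0]]
wrist_force: [-0.7, 0.3, -0.1]
gripper_width: 0.0512
gripper_force: 0.0
```

Run:
```python
from h import *
np.set_printoptions(suppress=True)
print(state()['tool_pos'])
km=cam("wrist"); im=read_camera("wrist"); sd=read_camera("side"); sc=read_camera("scene")
cv2.imwrite("pics/w7.png",im[:,:,::-1])
cv2.imwrite("pics/s7.png",np.hstack([cv2.resize(sd[280:460,180:430],(500,360)),cv2.resize(sc[200:380,330:480],(300,360))])[:,:,::-1])
for t in("rail_bar","rail_hinge"):
    r={n:landmark_of(t,n) for n in("scene","side","wrist")}
    print(t,{n:[(np.round(d["xy"],1).tolist(),round(d["confidence"],2)) for d in v] for n,v in r.items()})
for n in("scene","side"): print([onz(n,d["xy"],.003).round(3) for d in landmark_of("bucket",n)])
print(onz("wrist",(320,240),.09,km))
```

```text
[0.40769683 0.28809    0.41025743]
rail_bar {'scene': [([447.9, 255.3], 0.51)], 'side': [([395.7, 367.1], 0.88)], 'wrist': [([296.8, 221.1], 0.77), ([350.5, 222.5], 0.44), ([473.2, 252.9], 0.22)]}
rail_hinge {'scene': [([440.0, 269.8], 0.65), ([241.8, 264.0], 0.59)], 'side': [([367.6, 363.6], 0.79)], 'wrist': [([347.6, 221.1], 0.56), ([547.8, 133.2], 0.27)]}
[array([0.49 , 0.006, 0.003])]
[array([ 0.495, -0.02 ,  0.003])]
[0.40931831 0.23306279 0.09      ]
```

View pics/w7.png

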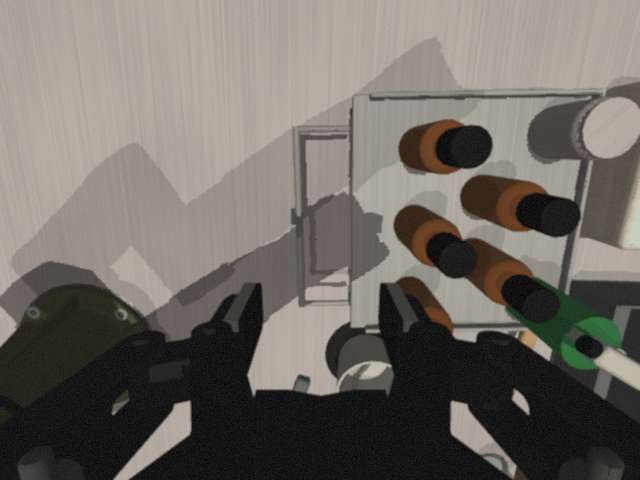

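View pics/s7.png

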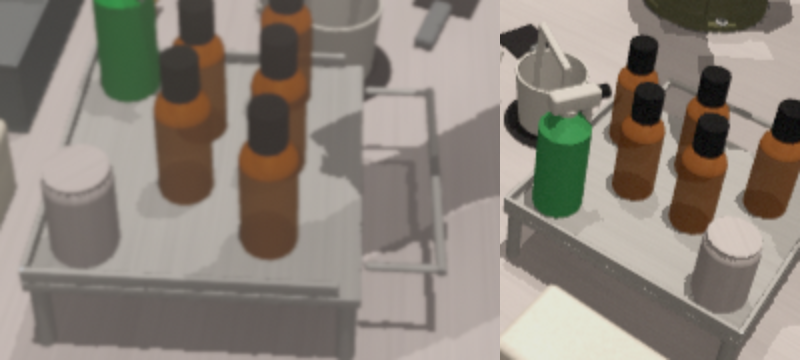

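All five bottles stand on the tier, and the bucket is on its mat. In the wrist view the rail bar runs from (297,128) to (304,304) and is lying out. I'll triangulate its height.

Run:
```python
from h import *
np.set_printoptions(suppress=True,precision=4)
A1=tri((297,128),(401,414),"wrist","side");B1=tri((304,304),(396,326),"wrist","side")
print(A1,B1,np.linalg.norm(A1-B1),(A1+B1)/2)
for p in[((298.5,221),(395.7,367.1),"wrist","side"),((447.9,255.3),(395.7,367.1),"scene","side")]: print(tri(*p))
print("hinge",tri((440,269.8),(367.6,363.6)),tri((347.6,221.1),(367.6,363.6),"wrist","side"))
km=cam("wrist")
for e in((353,96),(349,327)): print("edge corner",onz("wrist",e,.09,km))
for z in(.088,.1,.107): print(z,onz("wrist",(300.5,216),z,km))
c=(A1+B1)/2
q,Q=c+[-.0,0,0],Rt(DK[2],np.radians(30))
```

```text
[0.3738 0.3789 0.0943] [0.3822 0.1401 0.0944] 0.2389080924729693 [0.378  0.2595 0.0943]
[0.3807 0.2599 0.0914]
[0.3795 0.2469 0.0819]
hinge [0.4377 0.2495 0.0801] [0.4384 0.264  0.0997]
edge corner [0.4445 0.4184 0.09  ]
edge corner [0.4547 0.1025 0.09  ]
0.088 [0.3814 0.2662 0.088 ]
0.1 [0.3821 0.2685 0.1   ]
0.107 [0.3824 0.2698 0.107 ]
```

```bash
cat >> h.py <<'E'
YK=np.radians(1.9); H=np.array([.4435,.262,.088]); RT=Rt(YK,np.radians(30))
def rail(th,back=0,ex=0):
    u=np.array([np.cos(YK),np.sin(YK),0]); b=H+.065*(-np.cos(th)*u+np.sin(th)*np.array([0,0,1]))+ex*u
    return (b+RT[:,2]*(.011-back),RT)
E
python3 - <<'E'
from h import *
rel([rail(.13,.09),rail(.13)])
print(rail(.13,.09)[0],rail(.13)[0])
E
```

```text
"dx": -0.0474, "dy": -0.1133, "dz": 0.4094, "wx": -0.1668, "wy": 0.0006, "wz": -0.0022
"dx": -0.0468, "dy": -0.0382, "dz": 0.5393, "wx": -0.1668, "wy": 0.0006, "wz": -0.0022
[0.33960563 0.25855347 0.16484223] [0.38458089 0.26004545 0.08689994]
```

Emit:
{"name": "play_rows", "arguments": {
  "moves": [
    {"dx":-0.0474,"dy":-0.06,"dz":0.05,"wx":-0.04,"wy":0,"wz":0,"grip":0.6},
    {"dx":-0.0474,"dy":-0.1133,"dz":0.1,"wx":-0.08,"wy":0,"wz":-0.001,"grip":0.6},
    {"dx":-0.0474,"dy":-0.1133,"dz":0.15,"wx":-0.12,"wy":0,"wz":-0.002,"grip":0.6},
    {"dx":-0.0474,"dy":-0.1133,"dz":0.21,"wx":-0.1668,"wy":0.0006,"wz":-0.0022,"grip":0.6},
    {"dx":-0.0474,"dy":-0.1133,"dz":0.27,"wx":-0.1668,"wy":0.0006,"wz":-0.0022,"grip":0.6},
    {"dx":-0.0474,"dy":-0.1133,"dz":0.33,"wx":-0.1668,"wy":0.0006,"wz":-0.0022,"grip":0.6},
    {"dx":-0.0474,"dy":-0.1133,"dz":0.38,"wx":-0.1668,"wy":0.0006,"wz":-0.0022,"grip":0.6},
    {"dx":-0.0474,"dy":-0.1133,"dz":0.4094,"wx":-0.1668,"wy":0.0006,"wz":-0.0022,"grip":0.6},
    {"dx":-0.0474,"dy":-0.1133,"dz":0.4094,"wx":-0.1668,"wy":0.0006,"wz":-0.0022,"grip":0.6},
    {"dx":-0.0474,"dy":-0.1133,"dz":0.4094,"wx":-0.1668,"wy":0.0006,"wz":-0.0022,"grip":0.6},
    {"dx":-0.0474,"dy":-0.1133,"dz":0.4094,"wx":-0.1668,"wy":0.0006,"wz":-0.0022,"grip":0.6},
    {"dx":-0.0474,"dy":-0.1133,"dz":0.4094,"wx":-0.1668,"wy":0.0006,"wz":-0.0022,"grip":0.6}
  ]
}}

```text
clock: 53.57
tool_pos: [0.3407, 0.2599, 0.1669]
tool_rot: [[-0.033, 0.865, 0.502], [0.999, 0.027, 0.019], [0.002, 0.502, -0.865]]
wrist_force: [0.3, 0.8, 0.4]
gripper_width: 0.0511
gripper_force: 0.0
```

Run:
```python
from h import *
im=read_camera("wrist"); cv2.imwrite("pics/w8.png",im[:,:,::-1])
b=rail(.13,.011)[0]
print("bar px",proj("wrist",[b+[0,.1,0],b,b-[0,.1,0]]).round())
rel([rail(.13)])
```

```text
bar px [[321.  91.]
 [317. 255.]
 [313. 388.]]
"dx": -0.0023, "dy": -0.0035, "dz": 0.1520, "wx": 0.0007, "wy": -0.0007, "wz": -0.0004
```

View pics/w8.png

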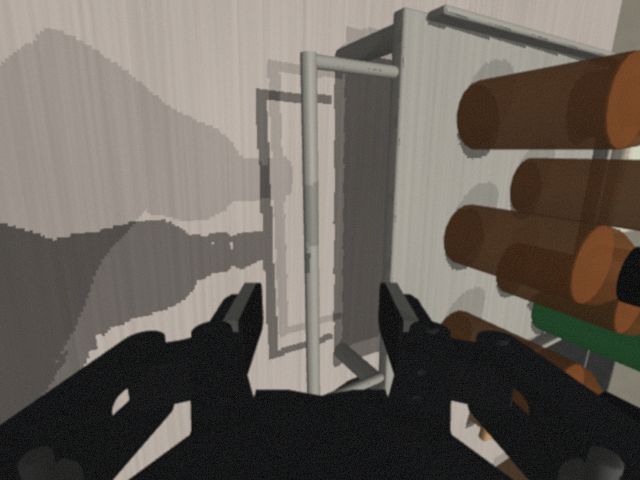

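The bar at column 311 lies between the jaws, about 3 mm off the prediction. I'll correct for that and grip it.

Emit:
{"name": "play_rows", "arguments": {
  "moves": [
    {"dx":-0.0023,"dy":-0.009,"dz":0.04,"wx":0,"wy":0,"wz":0,"grip":0.6},
    {"dx":-0.0023,"dy":-0.009,"dz":0.09,"wx":0,"wy":0,"wz":0,"grip":0.6},
    {"dx":-0.0023,"dy":-0.009,"dz":0.13,"wx":0,"wy":0,"wz":0,"grip":0.6},
    {"dx":-0.0023,"dy":-0.009,"dz":0.152,"wx":0,"wy":0,"wz":0,"grip":0.6},
    {"dx":-0.0023,"dy":-0.009,"dz":0.152,"wx":0,"wy":0,"wz":0,"grip":0.6},
    {"dx":-0.0023,"dy":-0.009,"dz":0.152,"wx":0,"wy":0,"wz":0,"grip":0.3},
    {"dx":-0.0023,"dy":-0.009,"dz":0.152,"wx":0,"wy":0,"wz":0,"grip":0.2},
    {"dx":-0.0023,"dy":-0.009,"dz":0.152,"wx":0,"wy":0,"wz":0,"grip":0},
    {"dx":-0.0023,"dy":-0.009,"dz":0.152,"wx":0,"wy":0,"wz":0,"grip":0},
    {"dx":-0.0023,"dy":-0.009,"dz":0.152,"wx":0,"wy":0,"wz":0,"grip":0},
    {"dx":-0.0023,"dy":-0.009,"dz":0.152,"wx":0,"wy":0,"wz":0,"grip":0},
    {"dx":-0.0023,"dy":-0.009,"dz":0.152,"wx":0,"wy":0,"wz":0,"grip":0}
  ],
  "force": 20
}}

```text
clock: 54.62
tool_pos: [0.3811, 0.2595, 0.0843]
tool_rot: [[-0.034, 0.865, 0.501], [0.999, 0.028, 0.018], [0.002, 0.502, -0.865]]
wrist_force: [-3.1, -0.1, 8.3]
gripper_width: 0.0088
gripper_force: 21.2
```

Run:
```python
from h import *
p=np.array(state()['tool_pos']); print("grasp pt",p-.011*np.array(state()['tool_rot'])[:,2])
p0=rail(.13)[0]
rel([(p+rail(t)[0]-p0,RT) for t in(.13,.4,.7,1.0,1.3,1.571)]); rel([rail(t) for t in(.7,1.0,1.3,1.571)])
```

```text
grasp pt [0.37561941 0.25929678 0.09385077]
"dx": -0.0000, "dy": 0.0000, "dz": -0.0000, "wx": 0.0006, "wy": -0.0005, "wz": -0.0001
"dx": 0.0000, "dy": 0.0207, "dz": -0.0205, "wx": 0.0006, "wy": -0.0005, "wz": -0.0001
"dx": 0.0001, "dy": 0.0492, "dz": -0.0359, "wx": 0.0006, "wy": -0.0005, "wz": -0.0001
"dx": 0.0001, "dy": 0.0810, "dz": -0.0422, "wx": 0.0006, "wy": -0.0005, "wz": -0.0001
"dx": 0.0001, "dy": 0.1132, "dz": -0.0388, "wx": 0.0006, "wy": -0.0005, "wz": -0.0001
"dx": 0.0001, "dy": 0.1402, "dz": -0.0277, "wx": 0.0006, "wy": -0.0005, "wz": -0.0001
"dx": 0.0008, "dy": 0.0564, "dz": -0.0367, "wx": 0.0006, "wy": -0.0005, "wz": -0.0001
"dx": 0.0008, "dy": 0.0881, "dz": -0.0430, "wx": 0.0006, "wy": -0.0005, "wz": -0.0001
"dx": 0.0008, "dy": 0.1203, "dz": -0.0396, "wx": 0.0006, "wy": -0.0005, "wz": -0.0001
"dx": 0.0008, "dy": 0.1474, "dz": -0.0285, "wx": 0.0006, "wy": -0.0005, "wz": -0.0001
```

Emit:
{"name": "play_rows", "arguments": {
  "moves": [
    {"dx":0,"dy":0.01,"dz":-0.0105,"wx":0,"wy":0,"wz":0,"grip":0},
    {"dx":0,"dy":0.021,"dz":-0.0205,"wx":0,"wy":0,"wz":0,"grip":0},
    {"dx":0,"dy":0.035,"dz":-0.029,"wx":0,"wy":0,"wz":0,"grip":0},
    {"dx":0,"dy":0.0492,"dz":-0.0359,"wx":0,"wy":0,"wz":0,"grip":0},
    {"dx":0,"dy":0.065,"dz":-0.0395,"wx":0,"wy":0,"wz":0,"grip":0},
    {"dx":0,"dy":0.082,"dz":-0.0422,"wx":0,"wy":0,"wz":0,"grip":0},
    {"dx":0,"dy":0.098,"dz":-0.041,"wx":0,"wy":0,"wz":0,"grip":0},
    {"dx":0,"dy":0.114,"dz":-0.0388,"wx":0,"wy":0,"wz":0,"grip":0},
    {"dx":0,"dy":0.114,"dz":-0.0388,"wx":0,"wy":0,"wz":0,"grip":0},
    {"dx":0,"dy":0.114,"dz":-0.0388,"wx":0,"wy":0,"wz":0,"grip":0}
  ]
}}

```text
clock: 55.45
tool_pos: [0.4292, 0.2604, 0.1392]
tool_rot: [[-0.033, 0.864, 0.502], [0.999, 0.028, 0.017], [0.0, 0.503, -0.865]]
wrist_force: [-3.8, -3.2, 11.3]
gripper_width: 0.0088
gripper_force: 25.0
```

Run:
```python
from h import *
p=np.array(state()['tool_pos']); g=p-.011*np.array(state()['tool_rot'])[:,2];print("grasp pt",g)
rel([rail(t) for t in(1.3,1.45,1.571)])
read_camera("side");read_camera("scene")
a=landmark_of("rail_bar","side");b=landmark_of("rail_bar","scene")
print([(d["xy"],d["confidence"]) for d in a],[(d["xy"],d["confidence"]) for d in b])
for n in("scene","side"): print(n,"expected",proj(n,[g]).round(1))
```

```text
grasp pt [0.42364259 0.26020606 0.14871008]
"dx": 0.0019, "dy": 0.0052, "dz": -0.0007, "wx": 0.0009, "wy": -0.0000, "wz": -0.0002
"dx": 0.0019, "dy": 0.0205, "dz": 0.0046, "wx": 0.0009, "wy": -0.0000, "wz": -0.0002
"dx": 0.0019, "dy": 0.0322, "dz": 0.0105, "wx": 0.0009, "wy": -0.0000, "wz": -0.0002
[([375.2, 341.4], 0.83)] [([448.7, 248.4], 0.74)]
scene expected [[450.3 247.8]]
side expected [[375.5 343.7]]
```

Emit:
{"name": "play_rows", "arguments": {
  "moves": [
    {"dx":0,"dy":0.008,"dz":0.0005,"wx":0,"wy":0,"wz":0,"grip":0},
    {"dx":0,"dy":0.015,"dz":0.003,"wx":0,"wy":0,"wz":0,"grip":0},
    {"dx":0,"dy":0.0205,"dz":0.0046,"wx":0,"wy":0,"wz":0,"grip":0},
    {"dx":0,"dy":0.025,"dz":0.0065,"wx":0,"wy":0,"wz":0,"grip":0},
    {"dx":0,"dy":0.028,"dz":0.0085,"wx":0,"wy":0,"wz":0,"grip":0},
    {"dx":0,"dy":0.03,"dz":0.0095,"wx":0,"wy":0,"wz":0,"grip":0},
    {"dx":0,"dy":0.03,"dz":0.0095,"wx":0,"wy":0,"wz":0,"grip":0}
  ]
}}

```text
clock: 56.23
tool_pos: [0.4467, 0.261, 0.1416]
tool_rot: [[-0.034, 0.865, 0.5], [0.999, 0.029, 0.017], [0.0, 0.5, -0.866]]
wrist_force: [-2.2, 2.1, 1.4]
gripper_width: 0.0089
gripper_force: 24.9
```

Emit:
{"name": "play_rows", "arguments": {
  "moves": [
    {"dx":0,"dy":0.0015,"dz":0.0008,"wx":0,"wy":0,"wz":0,"grip":0},
    {"dx":0,"dy":0.003,"dz":0.0017,"wx":0,"wy":0,"wz":0,"grip":0},
    {"dx":0,"dy":0.0045,"dz":0.0026,"wx":0,"wy":0,"wz":0,"grip":0},
    {"dx":0,"dy":0.0045,"dz":0.0026,"wx":0,"wy":0,"wz":0,"grip":0}
  ]
}}

```text
clock: 56.57
tool_pos: [0.4497, 0.2611, 0.1415]
tool_rot: [[-0.034, 0.866, 0.5], [0.999, 0.029, 0.017], [0.0, 0.5, -0.866]]
wrist_force: [-2.4, 2.9, 0.4]
gripper_width: 0.0094
gripper_force: 24.9
```

Emit:
{"name": "play_rows", "arguments": {
  "moves": [
    {"dx":0,"dy":0.0015,"dz":0.0008,"wx":0,"wy":0,"wz":0,"grip":0},
    {"dx":0,"dy":0.003,"dz":0.0017,"wx":0,"wy":0,"wz":0,"grip":0},
    {"dx":0,"dy":0.0045,"dz":0.0026,"wx":0,"wy":0,"wz":0,"grip":0},
    {"dx":0,"dy":0.0045,"dz":0.0026,"wx":0,"wy":0,"wz":0,"grip":0}
  ]
}}

```text
clock: 56.9
tool_pos: [0.4511, 0.2611, 0.1411]
tool_rot: [[-0.035, 0.867, 0.497], [0.999, 0.031, 0.018], [0.0, 0.497, -0.868]]
wrist_force: [-19.0, 1.8, 13.6]
gripper_width: 0.009
gripper_force: 26.7
```

Run:
```python
from h import *
w=read_camera("wrist");s=read_camera("side");c=read_camera("scene")
a=landmark_of("rail_bar","side");b=landmark_of("rail_bar","scene")
print([(d["xy"],d["confidence"]) for d in a],[(d["xy"],d["confidence"]) for d in b])
for x in(.4375,.4405,.4435): 
  for th in(1.3,1.45,1.571): print(x,th,[proj(n,[[x-.065*np.cos(th),.261,.088+.065*np.sin(th)]]).round(1).tolist() for n in("scene","side")])
cv2.imwrite("pics/f1.png",np.hstack([cv2.resize(s[280:460,250:430],(450,450)),cv2.resize(c[200:340,360:500],(350,450))])[:,:,::-1])
```

```text
[([366.0, 339.6], 0.59)] [([443.8, 246.9], 0.75)]
0.4375 1.3 [[[451.3, 246.8]], [[377.4, 343.3]]]
0.4375 1.45 [[[449.8, 247.8]], [[372.4, 342.2]]]
0.4375 1.571 [[[448.5, 249.1]], [[368.3, 341.8]]]
0.4405 1.3 [[[450.8, 247.3]], [[375.8, 343.2]]]
0.4405 1.45 [[[449.3, 248.4]], [[370.8, 342.1]]]
0.4405 1.571 [[[448.0, 249.6]], [[366.7, 341.7]]]
0.4435 1.3 [[[450.3, 247.8]], [[374.2, 343.1]]]
0.4435 1.45 [[[448.8, 248.9]], [[369.2, 342.0]]]
0.4435 1.571 [[[447.5, 250.1]], [[365.1, 341.5]]]
```

View pics/f1.png

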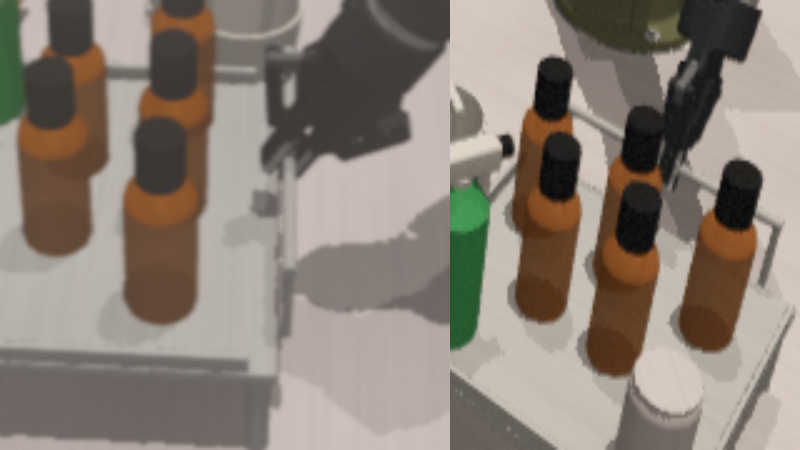

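The rail is upright and against its stop, since the force rose to about 19 N. Release and back off.

Emit:
{"name": "play_rows", "arguments": {
  "moves": [
    {"dx":0,"dy":-0.002,"dz":-0.001,"wx":0,"wy":0,"wz":0,"grip":0.4},
    {"dx":0,"dy":-0.002,"dz":-0.001,"wx":0,"wy":0,"wz":0,"grip":0.4},
    {"dx":0,"dy":-0.002,"dz":-0.001,"wx":0,"wy":0,"wz":0,"grip":0.4},
    {"dx":0,"dy":-0.002,"dz":-0.001,"wx":0,"wy":0,"wz":0,"grip":0.4},
    {"dx":0,"dy":-0.002,"dz":-0.03,"wx":0,"wy":0,"wz":0,"grip":0.4},
    {"dx":0,"dy":-0.002,"dz":-0.08,"wx":0,"wy":0,"wz":0,"grip":0.4},
    {"dx":0,"dy":-0.002,"dz":-0.14,"wx":0,"wy":0,"wz":0,"grip":0.4},
    {"dx":0,"dy":0,"dz":-0.2,"wx":0,"wy":0,"wz":0,"grip":0.4},
    {"dx":0,"dy":0,"dz":-0.25,"wx":0,"wy":0,"wz":0,"grip":0.4},
    {"dx":0,"dy":0,"dz":-0.25,"wx":0,"wy":0,"wz":0,"grip":0.4},
    {"dx":0,"dy":0,"dz":-0.25,"wx":0,"wy":0,"wz":0,"grip":0.4},
    {"dx":0,"dy":0,"dz":-0.25,"wx":0,"wy":0,"wz":0,"grip":0.4}
  ]
}}

```text
clock: 58.15
tool_pos: [0.3779, 0.2584, 0.271]
tool_rot: [[-0.033, 0.865, 0.5], [0.999, 0.029, 0.016], [-0.0, 0.5, -0.866]]
wrist_force: [-0.0, 0.3, -0.5]
gripper_width: 0.0342
gripper_force: 0.0
```

Run:
```python
from h import *
s=read_camera("side");c=read_camera("scene")
for n in("side","scene"):
  print([(d["xy"],round(d["confidence"],2)) for d in landmark_of("rail_bar",n)],[onz(n,d["xy"],.003).round(3) for d in landmark_of("bucket",n)],[onz(n,d["xy"],.003).round(3) for d in landmark_of("mat",n)])
cv2.imwrite("pics/f2.png",np.hstack([cv2.resize(s[260:460,200:420],(440,400)),cv2.resize(c[200:400,320:500],(360,400))])[:,:,::-1])
```

```text
[([366.1, 341.4], 0.8), ([312.4, 397.4], 0.57), ([322.4, 253.0], 0.43)] [array([ 0.5  , -0.015,  0.003])] [array([0.64 , 0.214, 0.003])]
[([445.6, 247.7], 0.54)] [array([ 0.363, -0.129,  0.003]), array([0.504, 0.006, 0.003]), array([0.618, 0.354, 0.003])] [array([0.504, 0.01 , 0.003])]
```

View pics/f2.png

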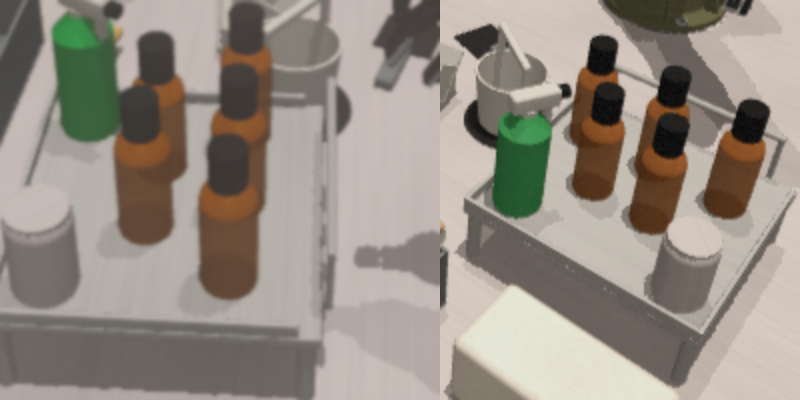

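The rail is upright and all five bottles stand. The bucket may have been nudged on the mat, so I'll check it from above.

Run:
```python
from h import *
rel([((.40,.2,.43),Rt(0,.25)),((.50,.03,.43),Rt(0,0))])
```

```text
"dx": -0.0984, "dy": 0.1618, "dz": -0.2129, "wx": 0.0869, "wy": -0.0037, "wz": 0.0099
"dx": -0.3870, "dy": 0.2978, "dz": -0.1341, "wx": 0.1664, "wy": -0.0024, "wz": 0.0103
```

Emit:
{"name": "play_rows", "arguments": {
  "moves": [
    {"dx":-0.03,"dy":0.05,"dz":-0.065,"wx":0.03,"wy":0,"wz":0.003,"grip":0.4},
    {"dx":-0.06,"dy":0.1,"dz":-0.13,"wx":0.06,"wy":0,"wz":0.006,"grip":0.4},
    {"dx":-0.0984,"dy":0.1618,"dz":-0.2129,"wx":0.0869,"wy":-0.0037,"wz":0.0099,"grip":0.4},
    {"dx":-0.0984,"dy":0.1618,"dz":-0.2129,"wx":0.0869,"wy":-0.0037,"wz":0.0099,"grip":0.4},
    {"dx":-0.15,"dy":0.187,"dz":-0.198,"wx":0.1,"wy":-0.003,"wz":0.01,"grip":0.4},
    {"dx":-0.21,"dy":0.215,"dz":-0.182,"wx":0.12,"wy":-0.003,"wz":0.01,"grip":0.4},
    {"dx":-0.27,"dy":0.243,"dz":-0.166,"wx":0.145,"wy":-0.003,"wz":0.01,"grip":0.4},
    {"dx":-0.33,"dy":0.27,"dz":-0.15,"wx":0.1664,"wy":-0.0024,"wz":0.0103,"grip":0.4},
    {"dx":-0.387,"dy":0.2978,"dz":-0.1341,"wx":0.1664,"wy":-0.0024,"wz":0.0103,"grip":0.4},
    {"dx":-0.387,"dy":0.2978,"dz":-0.1341,"wx":0.1664,"wy":-0.0024,"wz":0.0103,"grip":0.4},
    {"dx":-0.387,"dy":0.2978,"dz":-0.1341,"wx":0.1664,"wy":-0.0024,"wz":0.0103,"grip":0.4},
    {"dx":-0.387,"dy":0.2978,"dz":-0.1341,"wx":0.1664,"wy":-0.0024,"wz":0.0103,"grip":0.4}
  ]
}}

```text
clock: 59.55
tool_pos: [0.4999, 0.0301, 0.4301]
tool_rot: [[0.0, 1.0, 0.0], [1.0, -0.0, 0.001], [0.001, 0.0, -1.0]]
wrist_force: [-0.1, -0.2, 0.8]
gripper_width: 0.0342
gripper_force: 0.0
```

Run:
```python
from h import *
np.set_printoptions(suppress=True)
print(state()['tool_pos'])
km=cam("wrist"); im=read_camera("wrist").copy()
for t in("bucket","mat"): print(t,[(np.round(d["xy"]),onz("wrist",d["xy"],.003,km).round(3),round(d["confidence"],2)) for d in landmark_of(t,"wrist")])
# overlay: mat circle, bucket foot & rim at nominal
a=np.linspace(0,2*np.pi,60)
for c,r,z,col in(((.496,-.003),.072,.003,(255,0,0)),((.496,-.003),.056,.098,(0,255,0))):
    P=np.c_[c[0]+r*np.cos(a),c[1]+r*np.sin(a),0*a+z]; cv2.polylines(im,[proj("wrist",P,km).round().astype(int)],True,col,1)
cv2.imwrite("pics/w9.png",im[:,:,::-1])
```

```text
[0.49994427 0.03013361 0.4301147 ]
bucket [(array([316., 208.]), array([0.493, 0.002, 0.003]), 0.67)]
mat []
```

View pics/w9.png

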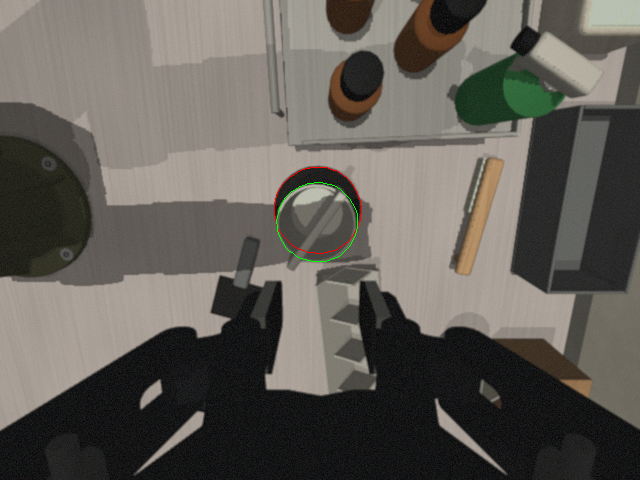

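The overlays match: the bucket rim (green) and the mat (red) are both where I put them, centred at (317,215). The rack is empty, so I'll hand in.

```bash
python3 -c "
from cell import *
print(close_job())"
```

```text
the job is handed in; nothing more can be done
None
```

I handed the job in at about 60 s of the 210 s allowed: the bucket is upright on the mat, all five bottles stand on the upper tier and the guard rail is fully upright; no verdict came back.

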